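# Sort a mixed lot of table silver into the stall's display trays

### The arm

A 6-joint arm with a two-finger parallel gripper is mounted at the origin on the work surface. World frame = base frame: x ahead of the robot, y to its left, z up, the work surface at z = 0. Lengths are in m, angles in rad, forces in N, time in s.
With the tool pointing down it reaches from about 0.375 to 0.975 m from the base axis. Payload 3.8 kg.
Tool frame: the origin (TCP) lies midway between the tips of the shut fingers; the grasp point (between the pads) lies 19 mm behind it; z points along the fingers, y is the line along which they close (so a half turn about z gives the same grasp; the last joint's range is limited). The gripper opens to 85 mm and grips with 20 to 120 N. Pads are 22 mm wide; open, the fingers measure 114 mm over their backs; the gripper's body (76 mm by 85 mm) begins 54 mm behind the grasp point. The pads swing forward as they close: fully open they stand 13 mm farther back than shut.
Start: joints at [-1.154, 0.264, 1.604, -0, 1.274, -0.037], TCP at [0.296, -0.607, 0.231] pointing down, gripper open.
Joint ranges: [-2.63, 2.63], [-0.94, 2.18], [0.31, 2.57], [-1.31, 4.45], [0, 2.66], [-2.55, 2.55]. Speed limits (rad/s): [2.57, 2.57, 3.14, 3.14, 3.14, 3.14].

### API

Orientations are given as a rotation vector (axis times angle).
In Python, from workcell import read_state, vision, ticket gives the robot as it stands. The module is installed in compiled form; this text tells all that it offers.
- The arm moves only by the tool jog_arm, never from a script. Its arguments are lists of equal length, an entry for each row: "turn": the turn, a rotation vector about the tool's x, y, z in rad, a list of three; "delta_pos": the shift along the tool's x, y, z in m, a list of three; "gripper": the finger opening in m, from 0 to 0.0854. In form: {"turn": [[rx, ry, rz], ...], "delta_pos": [[dx, dy, dz], ...], "gripper": [gripper, ...]}. A call has 1 to 20 rows; each row shifts and turns the commanded pose from where the row before left it, along the tool's axes as they then stand; what a row does not reach is not made up. A row lasts 1/12 s, in which the tool goes at most 41.7 mm and 7.16 degrees, less where a joint would pass 70% of its speed; a pose out of reach is approached as far as the arm can. A call with a gripper value outside its range is refused whole. The fingers move at their own pace and stop on an object; "grip_force" is the grip in N (left out, the last holds). Time passes only in rows, so rows that do not move let the fingers close. It gives the time, the measured TCP pose, the force, the opening and the grip force at its end, in the units of the state.
- read_state(): the state, without advancing time (a new reading comes with each control period).
- vision.read_camera(name): name is "scene" or "top" or "wrist"; returns the picture (400x640x3 uint8, red, green, blue); there is no depth.
- vision.calibration(name): a dict with "vfov" (degrees; the focal length in pixels is half the picture's height over the tangent of half this angle, whatever the lens; pixels are square), "cx", "cy" (the principal point, pixels), "R" (3x3) and "t" (3): a world point X has camera coordinates R X + t; the wrist camera has in their place "mount" (4x4, takes a point from camera to tool coordinates, whose origin is the TCP and whose axes are the flange's). Camera axes: x right, y down, z forward; pixel columns grow to the right and rows downward; lengths in m; the calibration is good to about 2 mm. A picture is of the moment at which its call begins: read the wrist's pose just before it. calibration takes no time and is no camera call.
- ticket.finish_job(): hands the job in; it is judged then, once.
The state is a dict: "time": time; "q": joint angles; "joint_vel": joint speeds; "joint_torque": joint torques, N m; "tool_pos": TCP position; "tcp_rot": TCP orientation; "wrist_force": force on the tool from outside, world axes, zero at the start; "torque": the same for the moment, N m; "width": opening from 0.0 (shut) to 1.0 (fully open); "grip_force": force on a finger pad.
Only numpy, scipy, OpenCV 4.12 (cv2) and the standard library are available. Lean on these libraries where they do the work, as an engineer would, in place of code of your own. Each camera call takes 0.05 s, during which the arm holds its last target. There are 200 camera calls.

### The job

Sort the loose lot of silver into the stall's display trays, each piece beside its own kind: the spoon and the fork lengthwise in the two empty lanes of the cutlery tray, one to a lane and right way up; the two napkin rings standing in the two empty bays of the napkin-ring tray, one to a bay; and the pocket watch flat, dial up, in the middle of the empty cushion of the watch tray. Do not knock over the egg cup that stands among them.

Things in the scene. Friction and masses are not known exactly. Their poses are not given: they have to be found in the camera images.
- spoon: Silver dessert spoon, 168 mm long, bowl up. Origin: under mid-length at table level; x along it to the bowl, z up. Bowl x = 34 to 84 mm, 31 wide, 10 high; handle end 17 wide at x = -84. It rests on bowl and handle end; between, from x = -30 to 20, the handle is 10 mm wide, 4 thick, underside 10 to 12 mm above the table: grip it there across its width, near x = 5 (balance). 45 g
- fork: Silver dessert fork, 168 mm long, four tines curving up. Origin: under mid-length at table level; x along it to the tine tips, z up. Head x = 40 to 84 mm, 22 wide; handle end 17 wide at x = -84. It rests on head and handle end; between, from x = -30 to 20, the handle is 10 mm wide, 4 thick, underside 10 to 12 mm above the table: grip it there across its width, near x = 5. 45 g
- round_ring: Round silver napkin ring, the taller one: open band 45 mm in outer diameter, 34 mm high, wall 2.5 mm, standing with its axis upright. Origin: on the axis at its lower edge, z up along the axis. 40 g
- octagon_ring: Eight-sided silver napkin ring, the lower one: open band 42 mm across flats (45 mm across corners), 24 mm high, wall 2.5 mm, standing with its axis upright. Origin: on the axis at its lower edge, z up; flats face x and every 45 degrees from it. 35 g
- pocket_watch: Silver open-faced pocket watch lying dial up: round case 44 mm in diameter, 13 mm thick (sides straight from 3 to 10.5 mm above its back); crown and bow, 18 mm wide, stick out along x to 38 mm from the centre. Origin: centre of the case's back, z up through the dial. Grip the case across y. 85 g
- cutlery_tray: Cutlery display tray: fixed, 136 mm (tray x) by 210 mm (tray y), rim 4 mm thick, 10 high, floor at 3 mm. Heights from its underside, whose centre is the origin. Two dividers 3 mm thick, tops at 9 mm, run along y at x = -14.5 and 14.5: three lanes along y. The narrow middle one holds a knife, wired down, 8 mm high. The two outer lanes are empty, 48 mm wide, 202 long, middles at x = -40 and 40 mm
- ring_tray: Napkin-ring display tray: fixed, 136 mm (tray x) by 210 mm (tray y), rim 4 mm thick, 10 high, floor at 3 mm. Heights from its underside, whose centre is the origin. Two dividers 3 mm thick, tops at 9 mm, run along x at y = -33.5 and 33.5: three bays, each 128 mm in x, 64 in y. The one at y = 67 holds a round ring, wired down (44 mm wide, top at 37). The bays with middles at y = 0 and -67 are empty
- watch_tray: Watch display tray: fixed, 136 mm (tray x) by 210 mm (tray y), rim 4 mm thick, 10 high, floor at 3 mm. Heights from its underside, whose centre is the origin. Three flat firm cushions at y = -67, 0 and 67 mm, each 90 mm in x, 58 in y, tops at 12 mm. The outer two carry watches like the loose one, wired down (tops at 26, bows towards x); the middle cushion, at the tray's centre, is empty
- egg_cup: Bystander: silver egg cup standing among the lot, 58 mm high, 42 mm wide at the bowl, 36 mm at the foot. Origin: centre of its foot, z up. Loose, 60 g; it must stay standing
Mind the look-alikes: they are no part of the job. Leave any turquoise look-alike of the octagon_ring alone. What is shaped like the fork but blue is not meant.

How it is judged:
By the outcome, as a careful person would: the job done as asked, in the order asked, and still so for the second after the job is handed in, with the robot touching nothing.
It also fails if it takes over 123 s, if anything falls off the work surface, if the arm or the gripper's body presses on something with over 40 N, if the wrist force passes 120 N, or if a joint passes its speed limit or range.

## Working session

There is one attempt and no reset: what is moved stays moved. The work goes in short steps, Python scripts to look and compute and a tool call to move; the robot and the scene stay as the last step left them, time stands still between calls to the robot, and variables do not carry over. Pictures are saved under pics/ and viewed, at most 14 in all, crops included, and the job is handed in when it is done.

Besides the shell and the picture viewer there is one more tool, called after "Call:" as name(argument=value, ...) on one line, values as JSON. jog_arm: Moves the arm, as the interface text tells. Its arguments: {"type":"object","properties":{"turn":{"type":"array","items":{"type":"array","items":{"type":"number"}}},"delta_pos":{"type":"array","items":{"type":"array","items":{"type":"number"}}},"gripper":{"type":"array","items":{"type":"number"}},"grip_force":{"type":"number"}},"required":["turn","delta_pos","gripper"]}

```bash
mkdir -p pics; python3 - <<'E'
from workcell import read_state, vision
import cv2
s=read_state();print(s['time'],s['tool_pos'],s['tcp_rot'],s['width'])
for n in ("scene","top"):
    im=vision.read_camera(n);cv2.imwrite(f'pics/{n}0.png',im[:,:,::-1])
    print(n,vision.calibration(n))
print(vision.calibration("wrist"))
E
```

```text
0.0 [ 0.29560868 -0.6060078   0.2299657 ] [-3.05893315e+00 -7.06184044e-01  6.44041040e-04] 1.0017695898271977
scene {'vfov': 54.35084794353345, 'cx': 322.5680562565629, 'cy': 199.21877320101217, 'R': array([[-0.6364745 ,  0.77114356,  0.01542169],
       [ 0.60368162,  0.51050314, -0.61233573],
       [-0.48007157, -0.38042629, -0.79044742]]), 't': array([ 0.2767854 , -0.26252415,  1.12705595])}
top {'vfov': 52.79111758369394, 'cx': 316.3131283043249, 'cy': 196.72398558709602, 'R': array([[ 0.02545291, -0.99956217,  0.01508723],
       [-0.99496242, -0.02679387, -0.09660158],
       [ 0.09696353, -0.01255243, -0.99520878]]), 't': array([-0.00729516,  0.45904365,  1.14193474])}
{'vfov': 65.8547677429569, 'cx': 316.4279122241088, 'cy': 195.8410943889555, 'mount': array([[-4.99405890e-04, -9.61593734e-01, -2.74476302e-01,
         7.02311518e-02],
       [ 9.99999871e-01, -5.04351467e-04, -5.25532287e-05,
        -5.10747790e-04],
       [-8.78976701e-05, -2.74476293e-01,  9.61593863e-01,
        -1.42500793e-01],
       [ 0.00000000e+00,  0.00000000e+00,  0.00000000e+00,
         1.00000000e+00]])}
```

View pics/top0.png

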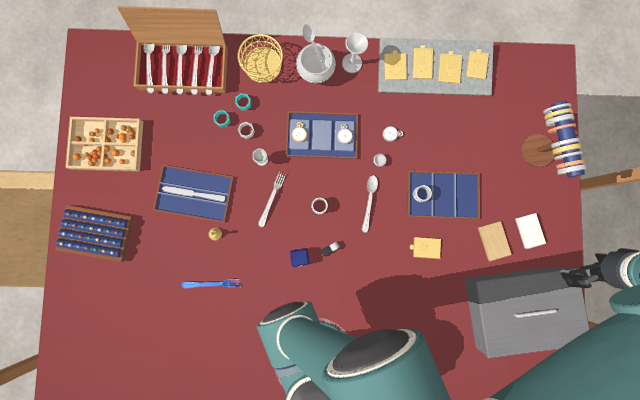

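View pics/scene0.png

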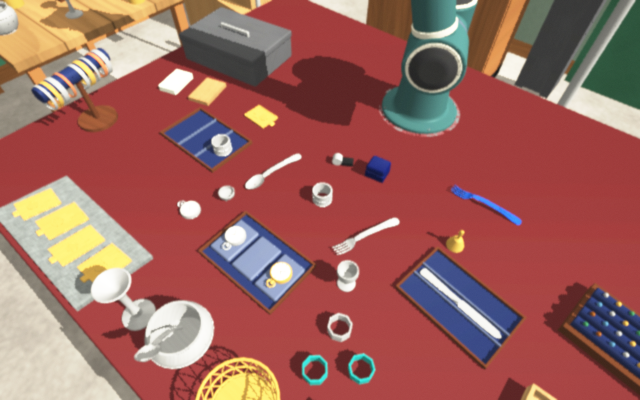

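```bash
cat > h.py <<'E'
import numpy as np, cv2
from scipy.spatial.transform import Rotation as Rn
from workcell import read_state, vision
def cam(n):
    c=vision.calibration(n); f=200/np.tan(np.radians(c['vfov'])/2)
    if n=='wrist':
        s=read_state(); T=np.eye(4); T[:3,:3]=Rn.from_rotvec(s['tcp_rot']).as_matrix(); T[:3,3]=s['tool_pos']
        M=T@c['mount']; R=M[:3,:3].T; t=-R@M[:3,3]
    else: R,t=c['R'],c['t']
    return dict(f=f,cx=c['cx'],cy=c['cy'],R=R,t=t)
def shot(n,name=None):
    c=cam(n); im=vision.read_camera(n)[:,:,::-1].copy()
    if name: cv2.imwrite(f'pics/{name}.png',im); np.save(f'pics/{name}.npy',c,allow_pickle=True)
    return c,im
def load(name): return np.load(f'pics/{name}.npy',allow_pickle=True).item(), cv2.imread(f'pics/{name}.png')
def ray(c,p):
    d=c['R'].T@np.array([(p[0]-c['cx'])/c['f'],(p[1]-c['cy'])/c['f'],1]); return -c['R'].T@c['t'], d/np.linalg.norm(d)
def plane(c,p,z): o,d=ray(c,p); return o+d*(z-o[2])/d[2]
def tri(c1,p1,c2,p2):
    o1,d1=ray(c1,p1);o2,d2=ray(c2,p2)
    a=np.linalg.lstsq(np.c_[d1,-d2],o2-o1,rcond=None)[0]
    x,y=o1+a[0]*d1,o2+a[1]*d2; return (x+y)/2, np.linalg.norm(x-y)
def proj(c,X): q=c['R']@np.asarray(X)+c['t']; return c['f']*q[:2]/q[2]+[c['cx'],c['cy']]
def masks(im):
    h=cv2.cvtColor(im,cv2.COLOR_BGR2HSV)
    return dict(silver=((h[...,1]<60)&(h[...,2]>85)).astype(np.uint8),blue=((h[...,0]>105)&(h[...,0]<130)&(h[...,1]>80)).astype(np.uint8))
def blobs(m,amin=25):
    out=[]
    for k in cv2.findContours(m,cv2.RETR_EXTERNAL,cv2.CHAIN_APPROX_NONE)[0]:
        a=cv2.contourArea(k)
        if a>amin: out.append((a,cv2.minAreaRect(k),k))
    return out
E
python3 - <<'E'
from h import *
for n in('top','scene'):
    c=cam(n); np.save(f'pics/{n}0.npy',c,allow_pickle=True); im=cv2.imread(f'pics/{n}0.png')
    for k,m in masks(im).items():
        for a,r,q in blobs(m,40):
            p=plane(c,r[0],0.01)
            if a<8000 and .2<p[0]<1.1 and abs(p[1])<.7: print(n,k,int(a),np.round(r[0],1),np.round(r[1],1),round(r[2]),p[:2].round(3))
t=cv2.imread('pics/top0.png'); s=cv2.imread('pics/scene0.png')
a=cv2.resize(t[85:235,200:420],(792,540),interpolation=cv2.INTER_CUBIC)
cv2.imwrite('pics/crop0.png',a)
E
```

```text
top silver 52 [334. 246.] [7.2 8.9] 63 [ 0.319 -0.05 ]
top silver 666 [530.1 230.6] [32.8 22. ] 72 [ 0.378 -0.622]
top silver 198 [319.3 205.3] [16.3 15.6] 45 [ 0.436 -0.005]
top silver 344 [192.6 194.3] [69.   8.7] 9 [0.458 0.364]
top silver 291 [369.7 203.6] [10.4 57.7] 7 [ 0.444 -0.152]
top silver 248 [422.2 193.8] [20.5 42. ] 1 [ 0.477 -0.306]
top silver 252 [271.2 199.8] [ 8. 57.] 22 [0.448 0.136]
top silver 113 [379.6 159.7] [12.3 12.3] 18 [ 0.575 -0.179]
top silver 190 [259.5 156.5] [17. 15.] 90 [0.575 0.175]
top silver 194 [392.5 133.5] [15. 19.] 90 [ 0.655 -0.217]
top silver 193 [246. 130.] [16. 16.] 90 [0.653 0.218]
top silver 517 [344.  135.5] [29. 18.] 90 [ 0.645 -0.073]
top silver 522 [321.5 134.5] [29. 19.] 90 [ 0.646 -0.006]
top silver 513 [299.  133.9] [19.1 29.5] 3 [0.646 0.061]
top silver 159 [195.8  65.6] [ 7.8 40.6] 8 [0.846 0.376]
top silver 184 [212.6  65.8] [10.2 41.1] 5 [0.847 0.326]
top silver 154 [165.5  65. ] [40.  7.] 90 [0.845 0.467]
top silver 183 [181.   64.5] [10. 41.] 0 [0.848 0.421]
top silver 193 [149.   63.5] [41. 10.] 90 [0.848 0.516]
top blue 181
[... 1574 characters left out ...]
90 [175.5  81. ] [19.1 33.2] 45 [ 0.38 -0.62]
scene blue 45 [499.4 336.4] [10.3 11.3] 41 [0.477 0.456]
scene blue 3025 [618.3 331.4] [86.6 47.8] 37 [0.325 0.624]
scene blue 2231 [449.5 316.5] [114.2  21.5] 42 [0.502 0.367]
scene blue 1969 [472.6 290.6] [109.7  20. ] 40 [0.426 0.377]
scene blue 2609 [256.9 258. ] [90.4 60.9] 41 [ 0.648 -0.001]
scene blue 374 [486.6 204.4] [76.5  9.3] 26 [0.207 0.305]
scene blue 386 [377.4 168.3] [21.7 21. ] 22 [0.278 0.047]
scene blue 239 [210.9 156.8] [23.1 16. ] 36 [ 0.518 -0.297]
scene blue 165 [234.4 140. ] [17.  17.8] 54 [ 0.439 -0.297]
scene blue 619 [205.4 137.1] [17.2 48.3] 56 [ 0.481 -0.363]
scene blue 616 [189.2 126.3] [15.7 47.5] 58 [ 0.481 -0.429]
```

View pics/crop0.png

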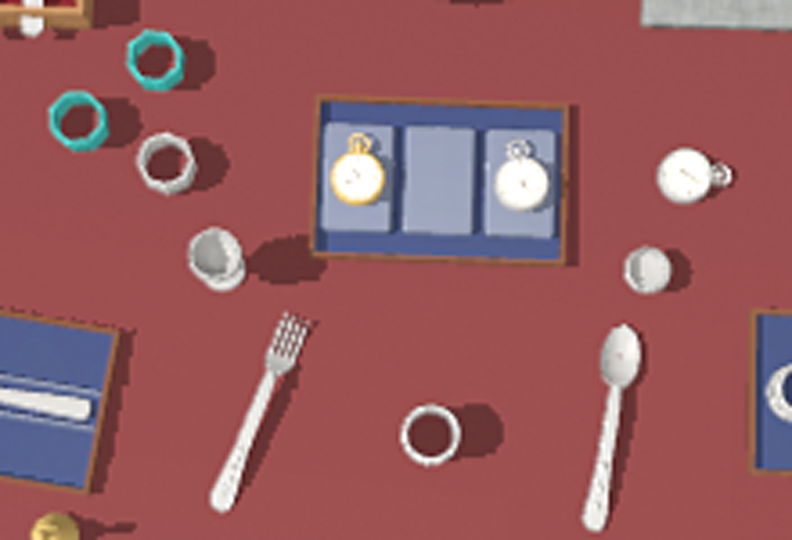

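Targets by top pixel. I take the silver piece in each case and leave the look-alikes.
- **Spoon:** (371,203). The one in the pot at (308,33) is scenery.
- **Fork:** silver at (272,200). Not the blue one at (212,284), nor the case forks at (149–212,65).
- **Round ring:** (319,205). Not the wired one at (422,193).
- **Octagon ring:** silver at (246,130). Not the turquoise ones at (222,118) and (243,101).
- **Watch:** (391,133). Not the wired ones at (299,133) and (344,135).
- **Egg cup:** (260,156).

The close crop confirms these choices.

```bash
cat >> h.py <<'E'
def to(x=None,y=None,z=None,psi=None):
    s=read_state(); R=Rn.from_rotvec(s['tcp_rot']).as_matrix(); p=np.array(s['tool_pos'])
    ps=np.degrees(np.arctan2(R[1,0],R[0,0])); g=np.array([p[i] if v is None else v for i,v in enumerate((x,y,z))])
    print('t %.1f pos'%s['time'],p.round(4),'psi %.1f tilt %.2f'%(ps,np.degrees(np.arccos(-R[2,2]))),'width %.3f'%s['width'],'F',np.round(s['wrist_force'],1),'grip %.1f'%s['grip_force'])
    if psi is not None: dp=(psi-ps+180)%360-180; print(' rz total rad %.3f'%(-np.radians(dp)))
    def sh(a,l): a=np.radians(a); d=g-p; print(l,'shift mm',np.round(1000*np.array([np.cos(a)*d[0]+np.sin(a)*d[1],np.sin(a)*d[0]-np.cos(a)*d[1],-d[2]]),1))
    sh(ps,' before turn')
    if psi is not None: sh(psi,' after turn')
E
python3 -c "
from h import *
to(.42,-.20,.24,171)"
```

```text
t 0.1 pos [ 0.2956 -0.6061  0.2301] psi 26.0 tilt 0.12 width 1.001 F [ 0.8 -0.8 -0.3] grip 0.0
 rz total rad -2.531
 before turn shift mm [ 289.8 -310.4   -9.9]
 after turn shift mm [-59.3 420.5  -9.9]
```

Call:
jog_arm(turn=[[0, 0, 0], [0, 0, 0], [0, 0, 0], [0, 0, 0], [0, 0, 0], [0, 0, 0], [0, 0, 0], [0, 0, 0], [0, 0, 0], [0, 0, 0], [0, 0, 0], [0, 0, 0], [0, 0, -0.12], [0, 0, -0.12], [0, 0, -0.12], [0, 0, -0.12], [0, 0, -0.12], [0, 0, -0.12], [0, 0, -0.12], [0, 0, -0.12]], delta_pos=[[0.024, -0.026, -0.001], [0.024, -0.026, -0.001], [0.024, -0.026, -0.001], [0.024, -0.026, -0.001], [0.024, -0.026, -0.001], [0.024, -0.026, -0.001], [0.024, -0.026, -0.001], [0.024, -0.026, -0.001], [0.024, -0.026, -0.001], [0.024, -0.026, -0.001], [0.024, -0.026, 0], [0.024, -0.026, 0], [0, 0, 0], [0, 0, 0], [0, 0, 0], [0, 0, 0], [0, 0, 0], [0, 0, 0], [0, 0, 0], [0, 0, 0]], gripper=[0.05, 0.05, 0.05, 0.05, 0.05, 0.05, 0.05, 0.05, 0.05, 0.05, 0.05, 0.05, 0.05, 0.05, 0.05, 0.05, 0.05, 0.05, 0.05, 0.05])

```text
time: 1.77
tool_pos: [0.4176, -0.1997, 0.2408]
tcp_rot: [-2.382, -2.047, 0.001]
wrist_force: [-0.6, 0.4, -0.3]
width: 0.591
grip_force: 0.0
```

Call:
jog_arm(turn=[[0, 0, -0.12], [0, 0, -0.12], [0, 0, -0.12], [0, 0, -0.12], [0, 0, -0.12], [0, 0, -0.12], [0, 0, -0.12], [0, 0, -0.12], [0, 0, -0.12], [0, 0, -0.12], [0, 0, -0.12], [0, 0, -0.12], [0, 0, -0.12], [0, 0, 0], [0, 0, 0]], delta_pos=[[0, 0, 0], [0, 0, 0], [0, 0, 0], [0, 0, 0], [0, 0, 0], [0, 0, 0], [0, 0, 0], [0, 0, 0], [0, 0, 0], [0, 0, 0], [0, 0, 0], [0, 0, 0], [0, 0, 0], [0, 0, 0], [0, 0, 0]], gripper=[0.05, 0.05, 0.05, 0.05, 0.05, 0.05, 0.05, 0.05, 0.05, 0.05, 0.05, 0.05, 0.05, 0.05, 0.05])

```text
time: 3.02
tool_pos: [0.4177, -0.1998, 0.2409]
tcp_rot: [-0.268, -3.129, -0.0]
wrist_force: [-0.5, 0.2, -0.8]
width: 0.588
grip_force: 0.0
```

```bash
python3 -c "
from h import *
to(); shot('wrist','w1'); shot('top','top1'); shot('scene','scene1')"
```

```text
t 3.0 pos [ 0.4177 -0.1998  0.2409] psi 170.2 tilt 0.04 width 0.588 F [-0.5  0.2 -0.8] grip 0.0
 before turn shift mm [ 0.  0. -0.]
```

View pics/w1.png

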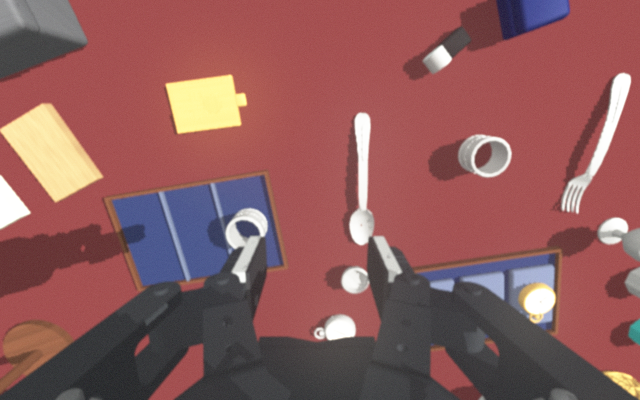

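The wrist picture shows the spoon from (362,116) at the handle to (362,240) at the bowl tip. It also shows the loose round ring at (485,155), the ring tray around (195,235), the watch at (340,328) and the fork at (600,140).

```bash
cat >> h.py <<'E'
def near(name,p,r=30,key='silver',lo=None):
    c,im=load(name); m=masks(im)[key]
    L=[b for b in blobs(m) if cv2.pointPolygonTest(b[2],(float(p[0]),float(p[1])),True)>-r]
    return c,max(L,key=lambda b:b[0])[2] if L else None
def ends(name,p,z=.008):
    """end points (pixel) of a long thin blob, in order of world x"""
    c,k=near(name,p); k=k[:,0,:].astype(float); vx,vy,x0,y0=cv2.fitLine(k.astype(np.float32),cv2.DIST_L2,0,.01,.01).ravel()
    s=(k-[x0,y0])@[vx,vy]; e=[k[s<s.min()+1.5].mean(0),k[s>s.max()-1.5].mean(0)]
    e.sort(key=lambda q:plane(c,q,z)[0]); return c,e
def traypose(name,p,zs=.003,n=3):
    c,im=load(name); m=masks(im)['blue']; g=(masks(im)['silver']|m)
    P=proj(c,[p[0],p[1],zs]); 
    yy,xx=np.mgrid[:400,:640]; R=c['f']/np.linalg.norm(np.array([p[0],p[1],0])+c['R'].T@c['t'])*.115
    m=g*((np.hypot(xx-P[0],yy-P[1])<R*1.02)); m=cv2.morphologyEx(m,cv2.MORPH_CLOSE,np.ones((7,7)))
    k=max(blobs(m),key=lambda b:b[0])[2][:,0,:]
    W=np.array([plane(c,q,zs)[:2] for q in k],np.float32); r=cv2.minAreaRect(W); return r
E
python3 - <<'E'
from h import *
E={n:ends(n,p) for n,p in (('w1',(362,170)),('top1',(370,203)),('scene1',(273,172)))}
for i in (0,1):
    for a,b in (('w1','top1'),('w1','scene1'),('top1','scene1')):
        X,e=tri(E[a][0],E[a][1][i],E[b][0],E[b][1][i]); print('spoon end',i,a,b,X.round(4),round(e,4))
    print([plane(E[n][0],E[n][1][i],.005).round(4) for n in E])
for n in('w1','top1','scene1'):
    for nm,p in (('cut',(.462,.364)),('ring',(.477,-.37)),('watch',(.646,-.006))):
        if n=='w1' and nm!='ring': continue
        try:
            r=traypose(n,p); print(n,nm,np.round(r[0],4),np.round(r[1],4),round(r[2],2))
        except Exception as e: print(n,nm,e)
E
```

```text
spoon end 0 w1 top1 [ 0.3629 -0.1389  0.0122] 0.001
spoon end 0 w1 scene1 [ 0.3634 -0.1371  0.0005] 0.001
spoon end 0 top1 scene1 [ 0.3618 -0.1397 -0.0022] 0.0027
[array([ 0.3636, -0.1381,  0.005 ]), array([ 0.3625, -0.1399,  0.005 ]), array([ 0.3662, -0.1337,  0.005 ])]
spoon end 1 w1 top1 [ 0.5098 -0.1432  0.1341] 0.0072
spoon end 1 w1 scene1 [ 0.5566 -0.1294  0.0589] 0.0118
spoon end 1 top1 scene1 [ 0.528  -0.1602  0.0065] 0.0017
[array([ 0.596 , -0.1247,  0.005 ]), array([ 0.5277, -0.1598,  0.005 ]), array([ 0.5278, -0.162 ,  0.005 ])]
w1 ring [ 0.4929 -0.3673] [0.2012 0.1552] 88.83
top1 cut [0.4621 0.3656] [0.2024 0.1279] 81.82
top1 ring [ 0.5126 -0.3046] [0.0713 0.1692] 76.29
top1 watch [ 0.6475 -0.0066] [0.202 0.127] 89.61
scene1 cut [0.4588 0.3613] [0.1926 0.1231] 81.89
scene1 ring [ 0.4749 -0.3705] [0.1958 0.1279] 89.29
scene1 watch [ 0.6456 -0.0069] [0.201  0.1251] 89.58
```

```bash
cat >> h.py <<'E'
def handle(name,p,A,B,u0=.30,u1=.66,z=.013):
    """centreline of the slender handle part: fractions u0..u1 from A to B (world); returns cam and two pixels"""
    c,im=load(name); m=masks(im)['silver']; a,b=proj(c,[*A,z]),proj(c,[*B,z]); n=np.array([-(b-a)[1],(b-a)[0]]); n/=np.linalg.norm(n)
    pts=[]
    for u in np.linspace(u0,u1,30):
        q=a+u*(b-a); v=np.arange(-8,8.01,.25); P=q+v[:,None]*n
        g=cv2.remap(m.astype(np.float32),P[:,0].astype(np.float32),P[:,1].astype(np.float32),cv2.INTER_LINEAR).ravel()
        if g.sum()>2: pts.append(q+(g*v).sum()/g.sum()*n)
    pts=np.array(pts,np.float32); vx,vy,x0,y0=cv2.fitLine(pts,cv2.DIST_HUBER,0,.01,.01).ravel()
    d=np.array([vx,vy]); o=np.array([x0,y0]); return c,[o+d*((q-o)@d) for q in (a+u0*(b-a),a+u1*(b-a))]
def line3(h1,h2,A,B,u=.53):
    N=[np.cross(ray(c,q[0])[1],ray(c,q[1])[1]) for c,q in (h1,h2)]; O=[ray(c,q[0])[0] for c,q in (h1,h2)]
    d=np.cross(*N); d/=np.linalg.norm(d); ab=np.array([*(np.array(B)-A),0]); ab/=np.linalg.norm(ab); M=np.array([*(np.array(A)+u*(np.array(B)-A)),0])
    X=np.linalg.solve([N[0],N[1],ab],[N[0]@O[0],N[1]@O[1],ab@M]); d=d*np.sign(d@ab); return X,np.degrees(np.arctan2(d[1],d[0]))
E
python3 - <<'E'
from h import *
A,B=(.363,-.1385),(.528,-.160)
H={n:handle(n,0,A,B) for n in('w1','top1','scene1')}
for a,b in (('w1','top1'),('w1','scene1'),('top1','scene1')): print(a,b,line3(H[a],H[b],A,B))
for n in H: print(n,[plane(H[n][0],q,.013).round(4) for q in H[n][1]])
A,B=(.363+.009,.17),(.528,.108)
E2=ends('top1',(272,200)),ends('scene1',(366,235))
for i in(0,1): print('fork',tri(E2[0][0],E2[0][1][i],E2[1][0],E2[1][1][i]))
to(.4505,-.150,.06,172.6)
E
```

```text
w1 top1 (array([ 0.45064106, -0.14842874,  0.02221783]), np.float64(-7.814291438735313))
w1 scene1 (array([ 0.45080145, -0.14719785,  0.01352358]), np.float64(-7.824424845388449))
top1 scene1 (array([ 0.45043309, -0.15002475,  0.00990066]), np.float64(-7.801152076371683))
w1 [array([ 0.409 , -0.1416,  0.013 ]), array([ 0.4679, -0.1494,  0.013 ])]
top1 [array([ 0.4121, -0.1442,  0.013 ]), array([ 0.4714, -0.1526,  0.013 ])]
scene1 [array([ 0.4166, -0.1419,  0.013 ]), array([ 0.4752, -0.1517,  0.013 ])]
fork (array([ 0.41045405,  0.14154184, -0.1616955 ]), np.float64(0.1105379477178723))
fork (array([ 0.53792154,  0.13642408, -0.13306543]), np.float64(0.033815072588140815))
t 3.2 pos [ 0.4179 -0.1999  0.2411] psi 170.3 tilt 0.02 width 0.585 F [-0.7  0.5  0.6] grip 0.0
 rz total rad -0.041
 before turn shift mm [-23.7  54.7 181.1]
 after turn shift mm [-25.9  53.7 181.1]
```

Call:
jog_arm(turn=[[0, 0, -0.033], [0, 0, 0], [0, 0, 0], [0, 0, 0], [0, 0, 0], [0, 0, 0], [0, 0, 0], [0, 0, 0], [0, 0, 0]], delta_pos=[[0, 0, 0], [-0.0128, 0.028, 0.02], [-0.0128, 0.028, 0.02], [0, 0, 0.04], [0, 0, 0.04], [0, 0, 0.04], [0, 0, 0.04], [0, 0, 0], [0, 0, 0]], gripper=[0.03, 0.03, 0.03, 0.03, 0.03, 0.03, 0.03, 0.03, 0.03])

```text
time: 3.92
tool_pos: [0.4483, -0.1469, 0.0393]
tcp_rot: [-0.213, -3.128, -0.003]
wrist_force: [0.7, -0.4, 0.5]
width: 0.353
grip_force: 0.0
```

```bash
python3 -c "
from h import *
to(.4508,-.148,.004,172.2); shot('wrist','w2')"
```

```text
t 3.9 pos [ 0.4483 -0.1469  0.0393] psi 172.2 tilt 0.39 width 0.353 F [ 0.7 -0.4  0.5] grip 0.0
 rz total rad 0.000
 before turn shift mm [-2.6 -0.7 35.3]
 after turn shift mm [-2.6 -0.7 35.3]
```

View pics/w2.png

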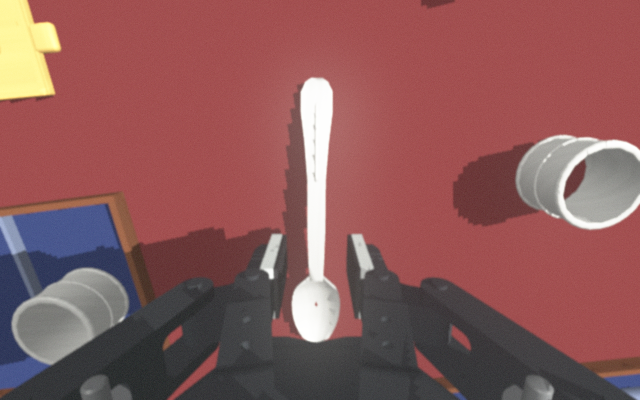

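The picture shows the spoon handle at column 317, midway between the fingers (about 272 and 361). Descend and grip.

Call:
jog_arm(turn=[[0, 0, 0], [0, 0, 0], [0, 0, 0], [0, 0, 0], [0, 0, 0], [0, 0, 0], [0, 0, 0], [0, 0, 0]], delta_pos=[[-0.002, -0.001, 0.02], [0, 0, 0.01], [0, 0, 0.005], [0, 0, 0], [0, 0, 0], [0, 0, 0], [0, 0, 0], [0, 0, 0]], gripper=[0.03, 0.03, 0.03, 0.0, 0.0, 0.0, 0.0, 0.0], grip_force=40)

```text
time: 4.63
tool_pos: [0.4536, -0.1496, 0.0074]
tcp_rot: [0.212, 3.133, -0.001]
wrist_force: [-0.9, 0.9, 5.5]
width: 0.09
grip_force: 39.6
```

```bash
python3 -c "
from h import *
to(.5,.357,.12,81.8); to(.42,.371,.12,81.8)
"
```

```text
t 4.6 pos [ 0.4536 -0.1496  0.0074] psi 172.3 tilt 0.10 width 0.090 F [-0.9  0.9  5.5] grip 39.6
 rz total rad 1.579
 before turn shift mm [  22.1  508.2 -112.6]
 after turn shift mm [ 508.   -26.3 -112.6]
t 4.6 pos [ 0.4536 -0.1496  0.0074] psi 172.3 tilt 0.10 width 0.090 F [-0.9  0.9  5.5] grip 39.6
 rz total rad 1.579
 before turn shift mm [ 103.3  511.3 -112.6]
 after turn shift mm [ 510.4 -107.5 -112.6]
```

Call:
jog_arm(turn=[[0, 0, 0], [0, 0, 0], [0, 0, 0], [0, 0, 0], [0, 0, 0], [0, 0, 0], [0, 0, 0], [0, 0, 0], [0, 0, 0], [0, 0, 0], [0, 0, 0], [0, 0, 0], [0, 0, 0], [0, 0, 0], [0, 0, 0], [0, 0, 0]], delta_pos=[[0, 0, -0.02], [0, 0, -0.03], [0, 0, -0.035], [0, 0, -0.035], [0, 0, -0.025], [0.0045, 0.037, 0], [0.0045, 0.037, 0], [0.0045, 0.037, 0], [0.0045, 0.037, 0], [0.0045, 0.037, 0], [0.0045, 0.037, 0], [0.0045, 0.037, 0], [0.0045, 0.037, 0], [0.0045, 0.037, 0], [0.0045, 0.037, 0], [0.0045, 0.037, 0]], gripper=[0, 0, 0, 0, 0, 0, 0, 0, 0, 0, 0, 0, 0, 0, 0, 0])

```text
time: 5.97
tool_pos: [0.4579, 0.2627, 0.1514]
tcp_rot: [0.211, 3.134, 0.0]
wrist_force: [0.8, 0.9, -0.1]
width: 0.095
grip_force: 39.3
```

Call:
jog_arm(turn=[[0, 0, 0.12], [0, 0, 0.12], [0, 0, 0.12], [0, 0, 0.12], [0, 0, 0.12], [0, 0, 0.12], [0, 0, 0.12], [0, 0, 0.12], [0, 0, 0.12], [0, 0, 0.12], [0, 0, 0.12], [0, 0, 0.12], [0, 0, 0.12], [0, 0, 0.02], [0, 0, 0], [0, 0, 0]], delta_pos=[[0, 0, 0], [0, 0, 0], [0, 0, 0], [0, 0, 0], [0, 0, 0], [0, 0, 0], [0, 0, 0], [0, 0, 0], [0, 0, 0], [0, 0, 0], [0, 0, 0], [0, 0, 0], [0, 0, 0], [0, 0, 0], [0, 0, 0], [0, 0, 0]], gripper=[0, 0, 0, 0, 0, 0, 0, 0, 0, 0, 0, 0, 0, 0, 0, 0])

```text
time: 7.3
tool_pos: [0.4583, 0.2607, 0.1513]
tcp_rot: [-2.373, -2.059, -0.0]
wrist_force: [0.2, -1.2, -2.2]
width: 0.094
grip_force: 39.4
```

```bash
python3 -c "
from h import *
to(.5,.357,.12,81.8); shot('wrist','w3'); shot('top','top3'); shot('scene','scene3')"
```

```text
t 7.3 pos [0.4583 0.2607 0.1513] psi 81.9 tilt 0.00 width 0.094 F [ 0.2 -1.2 -2.2] grip 39.4
 rz total rad 0.002
 before turn shift mm [101.2  27.7  31.3]
 after turn shift mm [101.2  27.5  31.3]
```

View pics/w3.png

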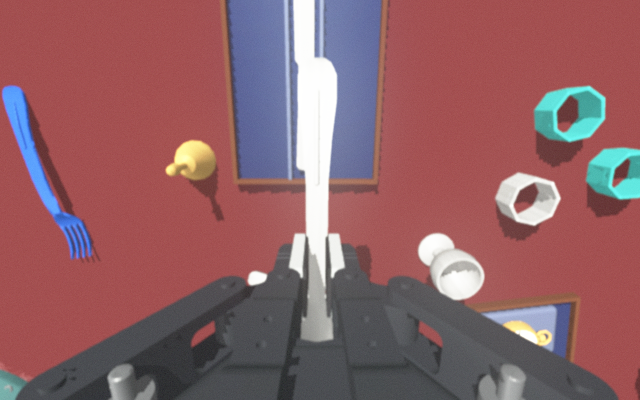

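The spoon is held level. The cutlery tray's near outer rim corners are at (236,185) and (381,185), and its side edges run up to (222,0) and (387,0).

```bash
python3 - <<'E'
from h import *
c,im=load('w3')
h=cv2.cvtColor(im,cv2.COLOR_BGR2HSV)
P={k:plane(c,p,.01)[:2] for k,p in dict(L0=(222,0),L=(235,184),R=(382,184),R0=(388,0)).items()}
for k in P: print(k,P[k].round(4))
print('width',np.linalg.norm(P['L']-P['R']),[np.degrees(np.arctan2(*(P[a]-P[b])[::-1])) for a,b in (('L0','L'),('R0','R'),('R','L'))])
m=(P['L']+P['R'])/2; a=np.radians(np.degrees(np.arctan2(*(P['R']-P['L'])[::-1]))+90)
C=m+.105*np.array([np.cos(a),np.sin(a)]); print('centre',C,np.degrees(a))
for n in('top3',):
  r=traypose('top1',(.462,.364)); print(r)
# height of the rim: same corners in the scene picture
s,im2=load('scene3'); cv2.imwrite('pics/c3.png',cv2.resize(im2[230:370,380:540],None,fx=5,fy=4.28,interpolation=cv2.INTER_CUBIC))
for k in('L','R'): print(k,proj(s,[*P[k],.01]).round(1))
E
```

```text
L0 [0.4046 0.4242]
L [0.3824 0.2726]
R [0.52  0.253]
R0 [0.5376 0.4051]
width 0.13894557920885203 [np.float64(81.67439689177199), np.float64(83.39162768334131), np.float64(-8.10701439862115)]
centre [0.46598669 0.36671741] 81.89298560137885
((0.46214306354522705, 0.365553081035614), (0.20242011547088623, 0.1279068887233734), 81.8155288696289)
L [436.7 246.7]
R [393.6 287.1]
```

View pics/c3.png

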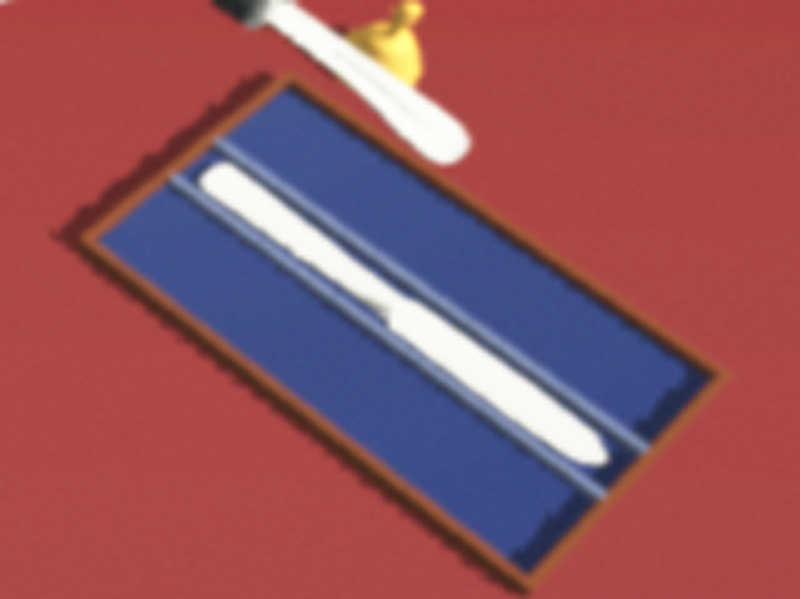

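The near rim corners project into this crop at (68,244) and (283,71) and appear at (75,237) and (287,73), so rim height and tray pose agree. The far lane middle is at about (.5046,.361).

```bash
python3 -c "
from h import *
to(.5035,.353,.03,81.8)"
```

```text
t 7.5 pos [0.4583 0.2607 0.1513] psi 81.8 tilt 0.00 width 0.092 F [ 0.2 -0.  -0.5] grip 39.4
 rz total rad 0.001
 before turn shift mm [ 97.7  31.6 121.3]
 after turn shift mm [ 97.8  31.6 121.3]
```

Call:
jog_arm(turn=[[0, 0, 0], [0, 0, 0], [0, 0, 0], [0, 0, 0], [0, 0, 0], [0, 0, 0], [0, 0, 0], [0, 0, 0], [0, 0, 0]], delta_pos=[[0.0245, 0.008, 0], [0.0245, 0.008, 0], [0.0245, 0.008, 0], [0.0245, 0.008, 0], [0, 0, 0.04], [0, 0, 0.04], [0, 0, 0.03], [0, 0, 0.011], [0, 0, 0]], gripper=[0, 0, 0, 0, 0, 0, 0, 0, 0])

```text
time: 8.2
tool_pos: [0.501, 0.3512, 0.0262]
tcp_rot: [-2.374, -2.056, 0.013]
wrist_force: [0.5, -0.3, -0.1]
width: 0.094
grip_force: 39.4
```

```bash
python3 -c "
from h import *
to(.5035,.353,.012,81.8);shot('wrist','w4')"
```

```text
t 8.2 pos [0.501  0.3512 0.0262] psi 81.8 tilt 0.47 width 0.094 F [ 0.5 -0.3 -0.1] grip 39.4
 rz total rad -0.000
 before turn shift mm [ 2.1  2.2 14.2]
 after turn shift mm [ 2.1  2.2 14.2]
```

View pics/w4.png

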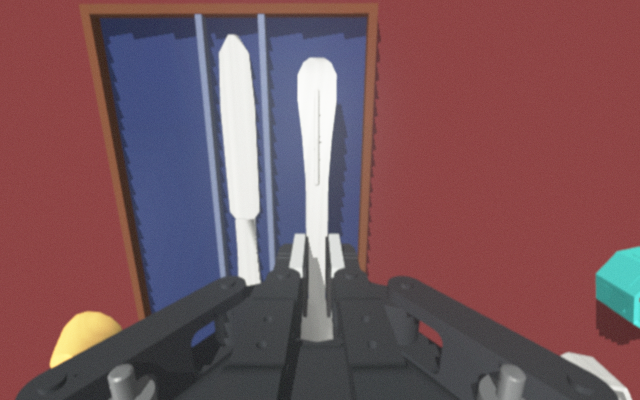

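The spoon (column 317) is centred between the divider (268) and the rim's inner edge (368). Lower and release.

Call:
jog_arm(turn=[[0, 0, 0], [0, 0, 0], [0, 0, 0], [0, 0, 0], [0, 0, 0], [0, 0, 0], [0, 0, 0]], delta_pos=[[0, 0, 0.01], [0, 0, 0.006], [0, 0, 0.003], [0, 0, 0], [0, 0, 0], [0, 0, 0], [0, 0, 0]], gripper=[0, 0, 0, 0, 0, 0.015, 0.015])

```text
time: 8.83
tool_pos: [0.5046, 0.3535, 0.012]
tcp_rot: [2.375, 2.056, 0.002]
wrist_force: [0.4, -0.7, 0.5]
width: 0.176
grip_force: 0.0
```

Call:
jog_arm(turn=[[0, 0, 0], [0, 0, 0], [0, 0, 0], [0, 0, 0], [0, 0, 0], [0, 0, 0], [0, 0, 0]], delta_pos=[[0, 0, 0], [0, 0, 0], [0, 0, -0.01], [0, 0, -0.03], [0, 0, -0.04], [0, 0, -0.04], [0, 0, -0.04]], gripper=[0.015, 0.015, 0.016, 0.05, 0.05, 0.05, 0.05])

```text
time: 9.42
tool_pos: [0.5037, 0.3529, 0.1734]
tcp_rot: [-2.375, -2.056, 0.001]
wrist_force: [0.0, 0.6, -0.5]
width: 0.585
grip_force: 0.0
```

```bash
python3 -c "
from h import *
to(.42,.20,.25,158)"
```

```text
t 9.4 pos [0.5037 0.3529 0.1734] psi 81.7 tilt 0.02 width 0.585 F [ 0.   0.6 -0.5] grip 0.0
 rz total rad -1.331
 before turn shift mm [-163.3  -60.9  -76.6]
 after turn shift mm [  20.3 -173.1  -76.6]
```

Call:
jog_arm(turn=[[0, 0, -0.121], [0, 0, -0.121], [0, 0, -0.121], [0, 0, -0.121], [0, 0, -0.121], [0, 0, -0.121], [0, 0, -0.121], [0, 0, -0.121], [0, 0, -0.121], [0, 0, -0.121], [0, 0, -0.121], [0, 0, 0], [0, 0, 0], [0, 0, 0], [0, 0, 0], [0, 0, 0], [0, 0, 0], [0, 0, 0], [0, 0, 0]], delta_pos=[[0, 0, 0], [0, 0, 0], [0, 0, 0], [0, 0, 0], [0, 0, 0], [0, 0, 0], [0, 0, 0], [0, 0, 0], [0, 0, 0], [0, 0, 0], [0, 0, 0], [0.001, -0.034, -0.005], [0.001, -0.034, -0.005], [0.001, -0.034, -0.005], [0.001, -0.034, -0.005], [0.001, -0.034, -0.005], [0.001, -0.034, -0.005], [0, 0, 0], [0, 0, 0]], gripper=[0.05, 0.05, 0.05, 0.05, 0.05, 0.05, 0.05, 0.05, 0.05, 0.05, 0.05, 0.05, 0.05, 0.05, 0.05, 0.05, 0.05, 0.05, 0.05])

```text
time: 11.0
tool_pos: [0.422, 0.1652, 0.2025]
tcp_rot: [0.603, 3.081, 0.002]
wrist_force: [-0.4, 0.3, 0.3]
width: 0.584
grip_force: 0.0
```

```bash
python3 - <<'E'
from h import *
to(); shot('wrist','w5'); shot('scene','scene5')
for nm,z in (('top0',.008),('scene1',.008)):
    A,B=ends('top0',(271,200))[1] if nm=='top0' else ends(nm,(366,235))[1]; c=load(nm)[0]; print(nm,A,B,plane(c,A,z),plane(c,B,z))
c,im=load('w5'); g=plane(load('top0')[0],(271,200),.01); q=proj(c,g); print(q); print(traypose('w5',(.47,.36)) if 0 else '')
try:
    _,e=ends('w5',q); print(e,[plane(c,x,.008) for x in e])
except Exception as x: print(x)
E
```

```text
t 11.0 pos [0.422  0.1652 0.2025] psi 157.9 tilt 0.14 width 0.584 F [-0.4  0.3  0.3] grip 0.0
 before turn shift mm [ 0.  0. -0.]
top0 [260.5 225.5] [280.75 174.  ] [0.37234176 0.16414767 0.008     ] [0.52468447 0.11067052 0.008     ]
scene1 [348.5   260.375] [345.5   290.625] [0.52903039 0.14752917 0.008     ] [0.58656693 0.18376191 0.008     ]
[300.30657499 202.6252306 ]

[array([302.        , 128.77777778]), array([307.23076923, 269.38461538])] [array([0.37235182, 0.16983815, 0.008     ]), array([0.52911396, 0.11054599, 0.008     ])]
```

View pics/w5.png

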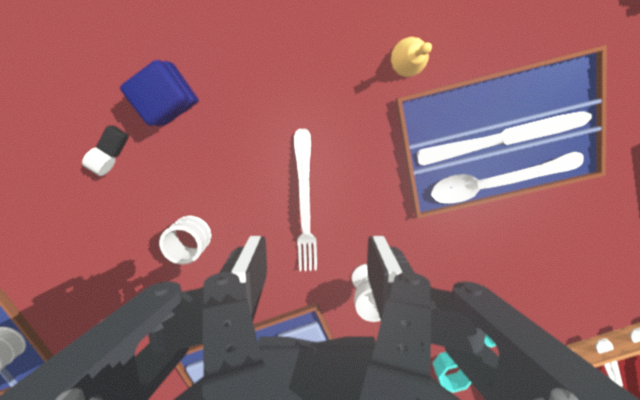

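The spoon lies bowl up in its lane. The fork runs from (302,129) to its tines at (307,269), and the egg cup at (370,295) is clear of the reach.

```bash
python3 - <<'E'
from h import *
A,B=(.3724,.1698),(.5291,.1105)
H={n:handle(n,0,A,B) for n in('w5','top0','scene0')}
for a,b in (('w5','top0'),('w5','scene0')): print(a,b,line3(H[a],H[b],A,B))
print([plane(H['w5'][0],q,.013).round(4) for q in H['w5'][1]])
to(.4564,.138,.004,159.1)
E
```

```text
w5 top0 (array([ 0.45506254,  0.13734449, -0.00305282]), np.float64(-20.226283406203777))
w5 scene0 (array([0.45541441, 0.13827432, 0.01691006]), np.float64(-20.376555332791376))
[array([0.415 , 0.1532, 0.013 ]), array([0.471 , 0.1322, 0.013 ])]
t 11.1 pos [0.4227 0.1666 0.2021] psi 158.0 tilt 0.11 width 0.583 F [-0.2  0.8  0.7] grip 0.0
 rz total rad -0.019
 before turn shift mm [-42.  -13.9 198.1]
 after turn shift mm [-41.7 -14.7 198.1]
```

Call:
jog_arm(turn=[[0, 0, -0.026], [0, 0, 0], [0, 0, 0], [0, 0, 0], [0, 0, 0], [0, 0, 0], [0, 0, 0], [0, 0, 0], [0, 0, 0], [0, 0, 0], [0, 0, 0], [0, 0, 0], [0, 0, 0], [0, 0, 0], [0, 0, 0]], delta_pos=[[0, 0, 0], [-0.021, -0.0075, 0.02], [-0.0205, -0.0075, 0.02], [0, 0, 0.04], [0, 0, 0.04], [0, 0, 0.04], [0, 0, 0.02], [0, 0, 0.01], [0, 0, 0.006], [0, 0, 0], [0, 0, 0], [0, 0, 0], [0, 0, 0], [0, 0, 0], [0, 0, 0]], gripper=[0.03, 0.03, 0.03, 0.03, 0.03, 0.03, 0.03, 0.03, 0.03, 0.03, 0, 0, 0, 0, 0])

```text
time: 12.35
tool_pos: [0.4576, 0.1382, 0.007]
tcp_rot: [0.559, 3.088, 0.003]
wrist_force: [1.3, 1.4, 5.3]
width: 0.095
grip_force: 39.6
```

```bash
python3 -c "
from h import *
to(.4235,.366,.03,81.8)"
```

```text
t 12.3 pos [0.4576 0.1382 0.007 ] psi 159.5 tilt 0.23 width 0.095 F [1.3 1.4 5.3] grip 39.6
 rz total rad 1.356
 before turn shift mm [111.7 201.4 -23. ]
 after turn shift mm [220.6 -66.2 -23. ]
```

Call:
jog_arm(turn=[[0, 0, 0], [0, 0, 0], [0, 0, 0], [0, 0, 0], [0, 0, 0], [0, 0, 0], [0, 0, 0], [0, 0, 0], [0, 0, 0], [0, 0, 0], [0, 0, 0]], delta_pos=[[0, 0, -0.02], [0, 0, -0.03], [0, 0, -0.035], [0, 0, -0.035], [0.0158, 0.0287, 0], [0.0158, 0.0287, 0], [0.0158, 0.0287, 0], [0.0158, 0.0287, 0], [0.0158, 0.0287, 0], [0.0158, 0.0287, 0], [0.0158, 0.0287, 0]], gripper=[0, 0, 0, 0, 0, 0, 0, 0, 0, 0, 0])

```text
time: 13.27
tool_pos: [0.4218, 0.3658, 0.1254]
tcp_rot: [0.559, 3.091, -0.0]
wrist_force: [-1.0, -1.3, -1.0]
width: 0.095
grip_force: 39.3
```

Call:
jog_arm(turn=[[0, 0, 0.12], [0, 0, 0.12], [0, 0, 0.12], [0, 0, 0.12], [0, 0, 0.12], [0, 0, 0.12], [0, 0, 0.12], [0, 0, 0.12], [0, 0, 0.12], [0, 0, 0.12], [0, 0, 0.12], [0, 0, 0.036], [0, 0, 0], [0, 0, 0], [0, 0, 0], [0, 0, 0], [0, 0, 0]], delta_pos=[[0, 0, 0], [0, 0, 0], [0, 0, 0], [0, 0, 0], [0, 0, 0], [0, 0, 0], [0, 0, 0], [0, 0, 0], [0, 0, 0], [0, 0, 0], [0, 0, 0], [0, 0, 0], [0, 0, 0.04], [0, 0, 0.035], [0, 0, 0.02], [0, 0, 0], [0, 0, 0]], gripper=[0, 0, 0, 0, 0, 0, 0, 0, 0, 0, 0, 0, 0, 0, 0, 0, 0])

```text
time: 14.68
tool_pos: [0.4213, 0.3634, 0.0291]
tcp_rot: [-2.374, -2.057, 0.006]
wrist_force: [0.8, -0.4, -0.5]
width: 0.094
grip_force: 39.4
```

```bash
python3 -c "
from h import *
to(.4244,.3652,.012,81.8);shot('wrist','w6')"
```

```text
t 14.7 pos [0.4213 0.3634 0.0291] psi 81.8 tilt 0.22 width 0.094 F [ 0.8 -0.4 -0.5] grip 39.4
 rz total rad 0.000
 before turn shift mm [ 2.2  2.9 17.1]
 after turn shift mm [ 2.2  2.9 17.1]
```

View pics/w6.png

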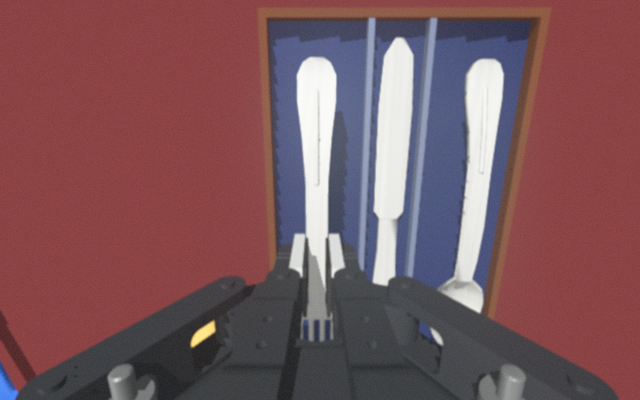

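The fork (column 317) sits between the inner rim (278) and the divider (361). I move it about 1.5 mm right, lower and release. The spoon lies well in its lane.

Call:
jog_arm(turn=[[0, 0, 0], [0, 0, 0], [0, 0, 0], [0, 0, 0], [0, 0, 0], [0, 0, 0], [0, 0, 0], [0, 0, 0], [0, 0, 0], [0, 0, 0], [0, 0, 0], [0, 0, 0], [0, 0, 0], [0, 0, 0]], delta_pos=[[0.001, 0.0015, 0.01], [0, 0, 0.006], [0, 0, 0.003], [0, 0, 0], [0, 0, 0], [0, 0, 0], [0, 0, 0], [0, 0, 0], [0, 0, 0], [0, 0, -0.01], [0, 0, -0.03], [0, 0, -0.04], [0, 0, -0.04], [0, 0, -0.04]], gripper=[0, 0, 0, 0, 0, 0.015, 0.015, 0.015, 0.015, 0.016, 0.07, 0.07, 0.07, 0.07])

```text
time: 15.9
tool_pos: [0.4237, 0.365, 0.1735]
tcp_rot: [-2.374, -2.057, 0.001]
wrist_force: [1.6, 0.1, 0.2]
width: 0.751
grip_force: 0.0
```

```bash
python3 -c "
from h import *
to(.43,.05,.2,90)"
```

```text
t 15.9 pos [0.4237 0.365  0.1735] psi 81.8 tilt 0.02 width 0.751 F [1.6 0.1 0.2] grip 0.0
 rz total rad -0.143
 before turn shift mm [-310.9   51.1  -26.5]
 after turn shift mm [-315.     6.3  -26.5]
```

Call:
jog_arm(turn=[[0, 0, -0.072], [0, 0, -0.071], [0, 0, 0], [0, 0, 0], [0, 0, 0], [0, 0, 0], [0, 0, 0], [0, 0, 0], [0, 0, 0], [0, 0, 0], [0, 0, 0], [0, 0, 0], [0, 0, 0], [0, 0, 0], [0, 0, 0], [0, 0, 0]], delta_pos=[[0, 0, 0], [0, 0, 0], [-0.036, 0.001, -0.002], [-0.036, 0.001, -0.002], [-0.036, 0.001, -0.002], [-0.036, 0.001, -0.002], [-0.036, 0.001, -0.002], [-0.036, 0.001, -0.002], [-0.036, 0.001, -0.002], [-0.036, 0.001, -0.002], [-0.036, 0.001, -0.002], [-0.036, 0.001, -0.002], [-0.036, 0, -0.002], [-0.034, 0, -0.002], [0, 0, 0], [0, 0, 0]], gripper=[0.07, 0.07, 0.07, 0.07, 0.07, 0.07, 0.07, 0.07, 0.07, 0.07, 0.07, 0.07, 0.07, 0.07, 0.07, 0.07])

```text
time: 17.23
tool_pos: [0.4342, -0.0662, 0.1963]
tcp_rot: [2.226, 2.216, 0.001]
wrist_force: [-0.6, -0.1, -0.3]
width: 0.816
grip_force: 0.0
```

```bash
python3 - <<'E'
from h import *
to(); shot('wrist','w7'); shot('top','top7'); shot('scene','scene7')
def top_rim(name,z,p0):
    c,im=load(name); p=proj(c,p0); _,k=near(name,p,40); print(name,p.round(),cv2.contourArea(k),cv2.boundingRect(k)); return c,k
c,k=top_rim('w7',.034,(.436,-.005,.02))
im=load('w7')[1]; cv2.imwrite('pics/c7.png',cv2.resize(im[60:260,200:440],(720,600)))
E
```

```text
t 17.2 pos [ 0.4342 -0.0662  0.1963] psi 89.8 tilt 0.08 width 0.816 F [-0.6 -0.1 -0.3] grip 0.0
 before turn shift mm [ 0.  0. -0.]
w7 [317. 117.] 1862.0 (294, 88, 48, 51)
```

View pics/c7.png

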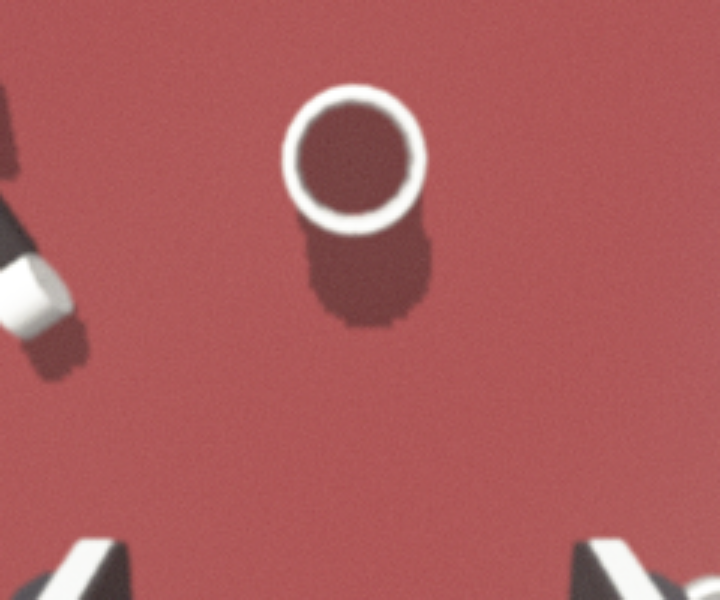

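The ring stands upright, its rim centred near picture pixel (318,113). No look-alike is near it.

```bash
python3 - <<'E'
from h import *
c,k=near('w7',(317,113),40); e=cv2.fitEllipse(k); print(e)
X=plane(c,e[0],.034); o,_=ray(c,e[0]); print('centre',X, 'height from diameter',o[2]-c['f']*.045/np.mean(e[1]))
print('tri',tri(c,e[0],load('top0')[0],(319.3,205.3)))
to(X[0],X[1],.007,90)
for n in ('top0','scene0','w1'):
    cc,im=load(n)
    m=masks(im)['blue']; 
    for a,r,q in blobs(m,60):
        w=plane(cc,r[0],.003)
        if .42<w[0]<.54 and -.47<w[1]<-.25:
            W=np.array([plane(cc,x[0],.003)[:2] for x in q],np.float32); print(n,[np.round(v,4) for v in cv2.minAreaRect(W)])
E
```

```text
((317.60888671875, 113.08393859863281), (47.3979606628418, 50.04839324951172), 179.12696838378906)
centre [ 0.43614131 -0.00085607  0.034     ] height from diameter 0.053534912888807185
tri (array([ 0.43613797, -0.00314392,  0.00200769]), np.float64(0.003584228805063501))
t 17.4 pos [ 0.434  -0.0638  0.1954] psi 90.0 tilt 0.03 width 0.820 F [0.3 0.2 0.4] grip 0.0
 rz total rad 0.001
 before turn shift mm [ 62.9   2.2 188.4]
 after turn shift mm [ 62.9   2.1 188.4]
top0 [array([ 0.4777, -0.4378]), array([0.0597, 0.1251]), np.float64(89.5302)]
top0 [array([ 0.478 , -0.3693]), array([0.0594, 0.1238]), np.float64(89.5719)]
top0 [array([ 0.4784, -0.3026]), array([0.0624, 0.1249]), np.float64(89.8767)]
scene0 [array([ 0.5148, -0.3042]), array([0.0598, 0.0456]), np.float64(89.2926)]
scene0 [array([ 0.4302, -0.2942]), array([0.0759, 0.0409]), np.float64(54.9911)]
scene0 [array([ 0.4759, -0.37  ]), array([0.0613, 0.1228]), np.float64(89.6454)]
scene0 [array([ 0.4759, -0.4366]), array([0.0595, 0.1226]), np.float64(89.5362)]
w1 [array([ 0.4835, -0.3039]), array([0.02  , 0.0232]), np.float64(3.4632)]
w1 [array([ 0.4799, -0.4356]), array([0.0611, 0.1256]), np.float64(89.8497)]
w1 [array([ 0.4803, -0.3673]), array([0.0606, 0.1253]), np.float64(89.5879)]
w1 [array([ 0.4799, -0.2998]), array([0.0611, 0.1239]), np.float64(89.4887)]
```

Call:
jog_arm(turn=[[0, 0, 0], [0, 0, 0], [0, 0, 0], [0, 0, 0], [0, 0, 0], [0, 0, 0], [0, 0, 0], [0, 0, 0], [0, 0, 0], [0, 0, 0], [0, 0, 0], [0, 0, 0], [0, 0, 0], [0, 0, 0]], delta_pos=[[0.031, 0.001, 0.02], [0.031, 0.001, 0.02], [0, 0, 0.04], [0, 0, 0.04], [0, 0, 0.03], [0, 0, 0.02], [0, 0, 0.012], [0, 0, 0.005], [0, 0, 0], [0, 0, 0], [0, 0, 0], [0, 0, 0], [0, 0, 0], [0, 0, 0]], gripper=[0.07, 0.07, 0.07, 0.07, 0.07, 0.07, 0.07, 0.07, 0.0, 0.0, 0.0, 0.0, 0.0, 0.0], grip_force=30)

```text
time: 18.55
tool_pos: [0.4371, -0.0027, 0.0092]
tcp_rot: [2.221, 2.22, 0.002]
wrist_force: [-1.1, 0.7, 1.9]
width: 0.504
grip_force: 30.7
```

```bash
python3 -c "
from h import *
to(.479,-.369,.02,89.5)"
```

```text
t 18.6 pos [ 0.4371 -0.0027  0.0092] psi 90.0 tilt 0.12 width 0.504 F [-1.1  0.7  1.9] grip 30.7
 rz total rad 0.009
 before turn shift mm [-366.3   42.   -10.8]
 after turn shift mm [-365.9   45.1  -10.8]
```

Call:
jog_arm(turn=[[0, 0, 0], [0, 0, 0], [0, 0, 0], [0, 0, 0], [0, 0, 0], [0, 0, 0], [0, 0, 0], [0, 0, 0], [0, 0, 0], [0, 0, 0], [0, 0, 0], [0, 0, 0], [0, 0, 0], [0, 0, 0], [0, 0, 0], [0, 0, 0], [0, 0, 0]], delta_pos=[[0, 0, -0.02], [0, 0, -0.03], [0, 0, -0.04], [-0.0366, 0.0042, 0], [-0.0366, 0.0042, 0], [-0.0366, 0.0042, 0], [-0.0366, 0.0042, 0], [-0.0366, 0.0042, 0], [-0.0366, 0.0042, 0], [-0.0366, 0.0042, 0], [-0.0366, 0.0042, 0], [-0.0366, 0.0042, 0], [-0.0366, 0.0042, 0], [0, 0, 0.02], [0, 0, 0.02], [0, 0, 0], [0, 0, 0]], gripper=[0, 0, 0, 0, 0, 0, 0, 0, 0, 0, 0, 0, 0, 0, 0, 0, 0])

```text
time: 19.97
tool_pos: [0.4767, -0.3678, 0.0569]
tcp_rot: [-2.219, -2.218, 0.0]
wrist_force: [-0.2, 0.2, -0.3]
width: 0.506
grip_force: 30.8
```

```bash
python3 -c "
from h import *
to(.479,-.3685,.0125,89.5);c,im=shot('wrist','w8')
for p in ((.479,-.3685),(.479,-.335),(.479,-.302)): print(proj(c,[*p,.009]))"
```

```text
t 20.0 pos [ 0.4767 -0.3678  0.0569] psi 90.0 tilt 0.23 width 0.506 F [-0.2  0.2 -0.3] grip 30.8
 rz total rad 0.008
 before turn shift mm [-0.7  2.3 44.4]
 after turn shift mm [-0.7  2.3 44.4]
[319.61672365 220.39036066]
[319.70734084 170.06459862]
[319.80533524 115.64177703]
```

View pics/w8.png

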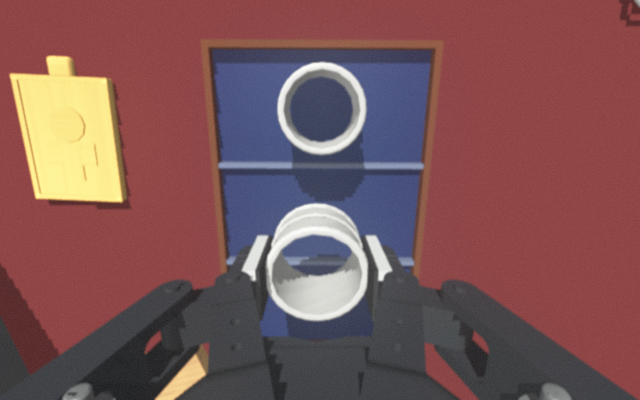

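The dividers are at rows 166 and 261, and the ring is held upright over the middle bay.

```bash
python3 -c "
from h import *
c,im=load('w8')
for r in (166,261): print(plane(c,(319,r),.009))
for q in ((206,44),(439,44)): print(plane(c,q,.01))
c=load('scene0')[0]
for p in ((.479,-.3325,.009),(.479,-.4,.009)): print('scene',proj(c,p))
"
```

```text
[ 0.47855401 -0.33242495  0.009     ]
[ 0.47862948 -0.39791822  0.009     ]
[ 0.41509112 -0.26301258  0.01      ]
[ 0.54557969 -0.26325894  0.01      ]
scene [213.58915913 142.26201301]
scene [196.81678481 130.78433295]
```

Call:
jog_arm(turn=[[0, 0, 0], [0, 0, 0], [0, 0, 0], [0, 0, 0], [0, 0, 0], [0, 0, 0], [0, 0, 0], [0, 0, 0], [0, 0, 0], [0, 0, 0], [0, 0, 0], [0, 0, 0], [0, 0, 0], [0, 0, 0], [0, 0, 0]], delta_pos=[[0.0015, 0.002, 0.025], [0, 0, 0.014], [0, 0, 0.006], [0, 0, 0.001], [0, 0, 0], [0, 0, 0], [0, 0, 0], [0, 0, 0], [0, 0, 0], [0, 0, -0.01], [0, 0, -0.025], [0, 0, -0.04], [0, 0, -0.04], [0, 0, -0.04], [0, 0, -0.02]], gripper=[0, 0, 0, 0, 0, 0, 0.06, 0.06, 0.06, 0.06, 0.07, 0.07, 0.07, 0.07, 0.07])

```text
time: 21.27
tool_pos: [0.4823, -0.369, 0.1945]
tcp_rot: [2.215, 2.215, 0.001]
wrist_force: [0.3, -0.3, 1.0]
width: 0.82
grip_force: 0.0
```

```bash
python3 -c "
from h import *
to(.58,.2,.2,90)"
```

```text
t 21.3 pos [ 0.4823 -0.369   0.1945] psi 90.0 tilt 0.50 width 0.820 F [ 0.3 -0.3  1. ] grip 0.0
 rz total rad -0.000
 before turn shift mm [569.   97.7  -5.5]
 after turn shift mm [569.   97.7  -5.5]
```

Call:
jog_arm(turn=[[0, 0, 0], [0, 0, 0], [0, 0, 0], [0, 0, 0], [0, 0, 0], [0, 0, 0], [0, 0, 0], [0, 0, 0], [0, 0, 0], [0, 0, 0], [0, 0, 0], [0, 0, 0], [0, 0, 0], [0, 0, 0], [0, 0, 0], [0, 0, 0], [0, 0, 0], [0, 0, 0]], delta_pos=[[0.0328, 0.0107, 0], [0.0328, 0.0107, 0], [0.0328, 0.0107, 0], [0.0328, 0.0107, 0], [0.0328, 0.0107, 0], [0.0328, 0.0107, 0], [0.0328, 0.0107, 0], [0.0328, 0.0107, 0], [0.0328, 0.0107, 0], [0.0328, 0.0107, 0], [0.0328, 0.0107, 0], [0.0328, 0.0107, 0], [0.0328, 0.0107, 0], [0.0328, 0.0107, 0], [0.0328, 0.0107, 0], [0.0328, 0.0107, 0], [0, 0, 0], [0, 0, 0]], gripper=[0.07, 0.07, 0.07, 0.07, 0.07, 0.07, 0.07, 0.07, 0.07, 0.07, 0.07, 0.07, 0.07, 0.07, 0.07, 0.07, 0.07, 0.07])

```text
time: 22.77
tool_pos: [0.6515, 0.1596, 0.1879]
tcp_rot: [2.218, 2.225, 0.001]
wrist_force: [-1.0, -0.2, -0.4]
width: 0.818
grip_force: 0.0
```

```bash
python3 - <<'E'
from h import *
to(); c,im=shot('wrist','w9')
for nm,p in (('oct',(.653,.218,.02)),('egg',(.565,.17,.05))): print(nm,proj(c,p).round())
cv2.imwrite('pics/c9.png',cv2.resize(im[40:280,170:470],(750,600)))
c,k=near('w9',proj(c,(.653,.218,.02)),40); e=cv2.fitEllipse(k); print(e,plane(c,e[0],.024))
ap=cv2.approxPolyDP(k,3,True)[:,0]; W=np.array([plane(c,q,.024)[:2] for q in ap]); X=W.mean(0)
print(len(ap),X,[np.round((np.linalg.norm(w-X)*1e3,np.degrees(np.arctan2(*(w-X)[::-1]))),1) for w in W])
print('tri',tri(c,e[0],load('top0')[0],(246,130)))
E
```

```text
t 22.8 pos [0.6515 0.1596 0.1879] psi 90.2 tilt 0.03 width 0.818 F [-1.  -0.2 -0.4] grip 0.0
 before turn shift mm [ 0.  0. -0.]
oct [318. 120.]
egg [223. 175.]
((318.6215515136719, 117.57353210449219), (45.42023849487305, 47.5952262878418), 178.3076934814453) [0.65381996 0.22078171 0.024     ]
8 [0.65382548 0.22084241] [array([22.5, 96.6]), array([ 22.6, 138. ]), array([  22.8, -176.3]), array([  23.2, -130.9]), array([ 23.5, -84. ]), array([ 23.2, -39.1]), array([22.6,  6.1]), array([22.4, 49.6])]
tri (array([0.65443971, 0.2195317 , 0.00261802]), np.float64(0.0015912176379930454))
```

View pics/c9.png

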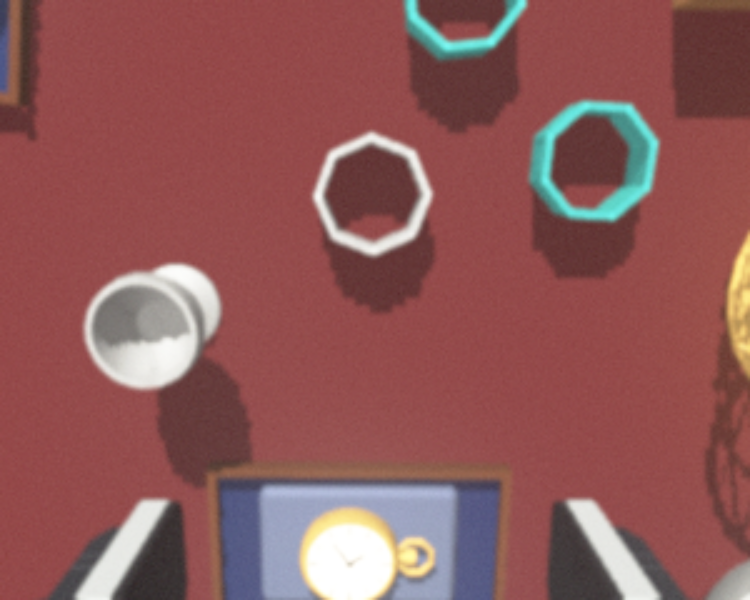

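The crop shows the silver octagon ring in the middle at (373,193), the turquoise ones at (465,30) and (594,160), and the egg cup at (145,325). Closing along azimuth −17.5° takes two flats and keeps clear of all of them.

Call:
jog_arm(turn=[[0, 0, 0.103], [0, 0, 0.103], [0, 0, 0.103], [0, 0, 0], [0, 0, 0], [0, 0, 0], [0, 0, 0], [0, 0, 0], [0, 0, 0], [0, 0, 0], [0, 0, 0], [0, 0, 0], [0, 0, 0]], delta_pos=[[0, 0, 0], [0, 0, 0], [0, 0, 0], [0.0295, -0.008, 0], [0.0295, -0.008, 0], [0, 0, 0.04], [0, 0, 0.04], [0, 0, 0.03], [0, 0, 0.02], [0, 0, 0], [0, 0, 0], [0, 0, 0], [0, 0, 0]], gripper=[0.06, 0.06, 0.06, 0.06, 0.06, 0.06, 0.06, 0.06, 0.06, 0.06, 0.06, 0.06, 0.06])

```text
time: 23.9
tool_pos: [0.6562, 0.2186, 0.0605]
tcp_rot: [2.536, 1.851, 0.007]
wrist_force: [-0.9, -0.2, -0.2]
width: 0.699
grip_force: 0.0
```

```bash
python3 -c "
from h import *
to(.654,.2203,.006,72.5); c,im=shot('wrist','w10'); cv2.imwrite('pics/c10.png',im[150:400,120:520])"
```

```text
t 23.9 pos [0.6562 0.2186 0.0605] psi 72.2 tilt 0.28 width 0.699 F [-0.9 -0.2 -0.2] grip 0.0
 rz total rad -0.004
 before turn shift mm [ 0.9 -2.7 54.5]
 after turn shift mm [ 0.9 -2.7 54.5]
```

View pics/c10.png

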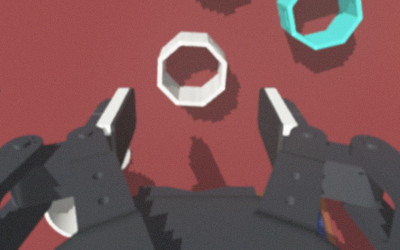

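The octagon ring sits between the fingers about 4 px left of their middle, which matches the −2.7 mm correction. The egg cup and turquoise rings are clear.

Call:
jog_arm(turn=[[0, 0, 0], [0, 0, 0], [0, 0, 0], [0, 0, 0], [0, 0, 0], [0, 0, 0], [0, 0, 0], [0, 0, 0], [0, 0, 0], [0, 0, 0], [0, 0, 0], [0, 0, 0], [0, 0, 0], [0, 0, 0], [0, 0, 0]], delta_pos=[[0.001, -0.002, 0.025], [0, 0, 0.015], [0, 0, 0.009], [0, 0, 0.004], [0, 0, 0], [0, 0, 0], [0, 0, 0], [0, 0, 0], [0, 0, 0], [0, 0, 0], [0, 0, -0.02], [0, 0, -0.03], [0, 0, -0.04], [0, 0, -0.04], [0, 0, 0]], gripper=[0.06, 0.06, 0.06, 0.06, 0.06, 0, 0, 0, 0, 0, 0, 0, 0, 0, 0])

```text
time: 25.2
tool_pos: [0.6585, 0.2221, 0.1454]
tcp_rot: [2.532, 1.85, 0.025]
wrist_force: [2.5, 1.3, 1.4]
width: 0.487
grip_force: 30.6
```

```bash
python3 -c "
from h import *
to(.480,-.4325,.06,90)"
```

```text
t 25.2 pos [0.6585 0.2221 0.1454] psi 72.3 tilt 0.96 width 0.487 F [2.5 1.3 1.4] grip 30.6
 rz total rad -0.309
 before turn shift mm [-677.9   28.9   85.4]
 after turn shift mm [-654.6 -178.5   85.4]
```

Call:
jog_arm(turn=[[0, 0, -0.103], [0, 0, -0.103], [0, 0, -0.103], [0, 0, 0], [0, 0, 0], [0, 0, 0], [0, 0, 0], [0, 0, 0], [0, 0, 0], [0, 0, 0], [0, 0, 0], [0, 0, 0], [0, 0, 0], [0, 0, 0], [0, 0, 0], [0, 0, 0], [0, 0, 0], [0, 0, 0], [0, 0, 0], [0, 0, 0]], delta_pos=[[0, 0, 0], [0, 0, 0], [0, 0, 0], [-0.036, -0.0096, 0], [-0.036, -0.0096, 0], [-0.036, -0.0096, 0], [-0.036, -0.0096, 0], [-0.036, -0.0096, 0], [-0.036, -0.0096, 0], [-0.036, -0.0096, 0], [-0.036, -0.0096, 0], [-0.036, -0.0096, 0], [-0.036, -0.0096, 0], [-0.036, -0.0096, 0], [-0.036, -0.0096, 0], [-0.036, -0.0096, 0], [-0.036, -0.0096, 0], [-0.036, -0.0096, 0], [-0.036, -0.0096, 0], [-0.036, -0.0096, 0]], gripper=[0, 0, 0, 0, 0, 0, 0, 0, 0, 0, 0, 0, 0, 0, 0, 0, 0, 0, 0, 0])

```text
time: 26.87
tool_pos: [0.4885, -0.3935, 0.1345]
tcp_rot: [2.221, 2.221, 0.0]
wrist_force: [0.5, 0.9, -0.0]
width: 0.491
grip_force: 30.6
```

Call:
jog_arm(turn=[[0, 0, 0], [0, 0, 0], [0, 0, 0], [0, 0, 0], [0, 0, 0]], delta_pos=[[-0.04, -0.01, 0], [0, 0, 0.04], [0, 0, 0.035], [0, 0, 0], [0, 0, 0]], gripper=[0, 0, 0, 0, 0])

```text
time: 27.28
tool_pos: [0.477, -0.4298, 0.0565]
tcp_rot: [-2.217, -2.216, 0.0]
wrist_force: [0.0, 0.4, -0.1]
width: 0.487
grip_force: 30.8
```

```bash
python3 - <<'E'
from h import *
to(.480,-.432,.010,89.7); c,im=shot('wrist','w11')
cv2.imwrite('pics/c11.png',im)
E
```

```text
t 27.3 pos [ 0.477  -0.4298  0.0565] psi 90.0 tilt 0.39 width 0.487 F [ 0.   0.4 -0.1] grip 30.8
 rz total rad 0.005
 before turn shift mm [-2.2  3.  46.5]
 after turn shift mm [-2.2  3.  46.5]
```

View pics/c11.png

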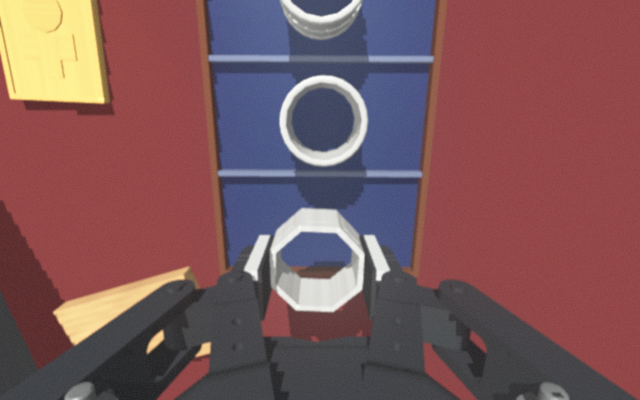

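The round ring stands in the middle bay. The octagon is over the end bay, between the divider (row 173) and the rim (row 267). Lower and release.

Call:
jog_arm(turn=[[0, 0, 0], [0, 0, 0], [0, 0, 0], [0, 0, 0], [0, 0, 0], [0, 0, 0], [0, 0, 0], [0, 0, 0], [0, 0, 0], [0, 0, 0], [0, 0, 0], [0, 0, 0], [0, 0, 0], [0, 0, 0], [0, 0, 0]], delta_pos=[[0, 0, 0.026], [0, 0, 0.016], [0, 0, 0.007], [0, 0, 0.002], [0, 0, 0], [0, 0, 0], [0, 0, 0], [0, 0, 0], [0, 0, 0], [0, 0, -0.01], [0, 0, -0.025], [0, 0, -0.04], [0, 0, -0.04], [0, 0, -0.04], [0, 0, -0.02]], gripper=[0, 0, 0, 0, 0, 0, 0.055, 0.055, 0.055, 0.055, 0.07, 0.07, 0.07, 0.07, 0.07])

```text
time: 28.58
tool_pos: [0.4812, -0.4337, 0.1907]
tcp_rot: [2.215, 2.215, 0.0]
wrist_force: [0.1, -1.0, 0.7]
width: 0.82
grip_force: 0.0
```

```bash
python3 -c "
from h import *
to(.60,-.2,.2,-90); shot('top','top12'); shot('scene','scene12')
c,im=load('top0')
_,k=near('top0',(391,133),10); print(cv2.minAreaRect(k), cv2.boundingRect(k))"
```

```text
t 28.6 pos [ 0.4812 -0.4337  0.1907] psi 90.0 tilt 0.51 width 0.820 F [ 0.1 -1.   0.7] grip 0.0
 rz total rad 3.141
 before turn shift mm [233.7 118.7  -9.3]
 after turn shift mm [-233.7 -118.8   -9.3]
((392.5, 133.5), (15.0, 19.0), 90.0) (383, 126, 20, 16)
```

Call:
jog_arm(turn=[[0, 0, 0], [0, 0, 0], [0, 0, 0], [0, 0, 0], [0, 0, 0], [0, 0, 0], [0, 0, 0], [0, 0, 0], [0, 0, 0]], delta_pos=[[0.022, 0.025, 0], [0.022, 0.025, 0], [0.022, 0.025, 0], [0.022, 0.025, 0], [0.022, 0.025, 0], [0.022, 0.025, 0], [0.022, 0.025, 0], [0, 0, 0], [0, 0, 0]], gripper=[0.07, 0.07, 0.07, 0.07, 0.07, 0.07, 0.07, 0.07, 0.07])

```text
time: 29.43
tool_pos: [0.6547, -0.2758, 0.1819]
tcp_rot: [-2.217, -2.224, 0.001]
wrist_force: [-0.3, 0.6, 0.5]
width: 0.821
grip_force: 0.0
```

```bash
python3 - <<'E'
from h import *
to(); c,im=shot('wrist','w13')
p=proj(c,(.655,-.212,.01)); print(p)
x,y=p.astype(int); h=cv2.cvtColor(im,cv2.COLOR_BGR2HSV)
m=((h[...,1]<110)&(h[...,2]>95)).astype(np.uint8)
L=[k for a,r,k in blobs(m,200) if abs(cv2.pointPolygonTest(k,(float(x),float(y)),True))<40]
k=max(L,key=cv2.contourArea); f=np.zeros(m.shape,np.uint8); cv2.drawContours(f,[k],-1,1,-1)
d=cv2.distanceTransform(f,cv2.DIST_L2,5); _,r,_,cc=cv2.minMaxLoc(d); cc=np.array(cc,float)
op=cv2.morphologyEx(f,cv2.MORPH_OPEN,cv2.getStructuringElement(cv2.MORPH_ELLIPSE,(29,29))); M=cv2.moments(op); cc2=np.array([M['m10'],M['m01']])/M['m00']
X=plane(c,cc2,.009); k=k[:,0]; far=k[np.argsort(np.linalg.norm(k-cc2,axis=1))[-8:]].mean(0); B=plane(c,far,.007)
print(cc,r,cc2,X,'bow',far,B,'az',np.degrees(np.arctan2(*(B-X)[1::-1])),np.linalg.norm(B-X),'area eq d',2*np.sqrt(M['m00']/np.pi))
v=im[max(y-110,0):y+110,x-150:x+150].copy(); cv2.imwrite('pics/c13.png',cv2.resize(v,None,fx=2.5,fy=2.5))
E
```

```text
t 29.4 pos [ 0.6547 -0.2758  0.1819] psi 90.2 tilt 0.12 width 0.821 F [-0.3  0.6  0.5] grip 0.0
 before turn shift mm [ 0.  0. -0.]
[316.9771931  114.77806909]
[322. 110.] 28.78759765625 [322.19213115 111.99147541] [ 0.66013176 -0.20934793  0.009     ] bow [318.625 144.875] [ 0.65677138 -0.24177839  0.007     ] az -95.915755729363 0.03266537728268878 area eq d 62.31677632421503
```

View pics/c13.png

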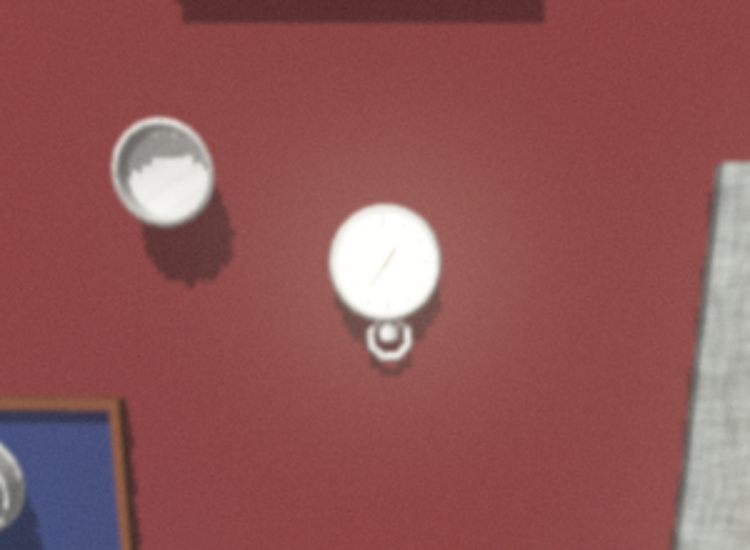

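The crop shows the watch circle centred at (385,262) with radius 56 and the bow end at (389,358). That is picture pixels (320,108.8) and (321.6,147). The watch tray is not in this view; the blue corner is the ring tray.

```bash
python3 - <<'E'
from h import *
c,im=load('w13')
h=cv2.cvtColor(im,cv2.COLOR_BGR2HSV); m=((h[...,1]<70)&(h[...,2]>150)).astype(np.uint8)
k=max([b for b in blobs(m,100) if cv2.pointPolygonTest(b[2],(320.,109.),False)>0],key=lambda b:b[0])[2]
f=np.zeros(m.shape,np.uint8); cv2.drawContours(f,[k],-1,1,-1); op=cv2.morphologyEx(f,cv2.MORPH_OPEN,cv2.getStructuringElement(cv2.MORPH_ELLIPSE,(25,25)))
k2=max(blobs(op),key=lambda b:b[0])[2]; e=cv2.fitEllipse(k2); print(e)
X=plane(c,e[0],.011); B=plane(c,(321.6,147),.007); print(X,B,np.degrees(np.arctan2(*(B-X)[1::-1])),np.linalg.norm((B-X)[:2]))
o,_=ray(c,e[0]); print('top0 view:',plane(load('top0')[0],(390.7,133.5),.011))
print('tri',tri(c,e[0],load('scene0')[0],(189.5,209.5)))
to(X[0],X[1],.006,90-0)
E
```

```text
((319.5118713378906, 108.27403259277344), (44.70130920410156, 46.44786834716797), 6.507678985595703)
[ 0.65745748 -0.20582849  0.011     ] [ 0.65982387 -0.24392722  0.007     ] -86.44580782651853 0.03817214674511977
top0 view: [ 0.65476868 -0.2115392   0.011     ]
tri (array([ 0.65787247, -0.20599295,  0.01039775]), np.float64(0.0008855096535941002))
t 29.5 pos [ 0.6538 -0.2769  0.182 ] psi 90.1 tilt 0.14 width 0.815 F [-0.7 -0.2  0.3] grip 0.0
 rz total rad 0.002
 before turn shift mm [ 71.    3.8 176. ]
 after turn shift mm [ 71.1   3.7 176. ]
```

Call:
jog_arm(turn=[[0, 0, -0.061], [0, 0, 0], [0, 0, 0], [0, 0, 0], [0, 0, 0], [0, 0, 0], [0, 0, 0], [0, 0, 0], [0, 0, 0]], delta_pos=[[0, 0, 0], [0.0353, 0.0041, 0], [0.0353, 0.0041, 0], [0, 0, 0.04], [0, 0, 0.04], [0, 0, 0.04], [0, 0, 0.015], [0, 0, 0], [0, 0, 0]], gripper=[0.06, 0.06, 0.06, 0.06, 0.06, 0.06, 0.06, 0.06, 0.06])

```text
time: 30.23
tool_pos: [0.657, -0.2076, 0.0478]
tcp_rot: [-2.153, -2.285, 0.002]
wrist_force: [0.2, -0.0, 1.4]
width: 0.704
grip_force: 0.0
```

```bash
python3 - <<'E'
from h import *
to(.6576,-.206,.0,93.6); c,im=shot('wrist','w14')
h=cv2.cvtColor(im,cv2.COLOR_BGR2HSV); p=proj(c,(.6576,-.206,.011)); print(p)
m=((h[...,1]<70)&(h[...,2]>150)).astype(np.uint8)
for a,r,k in blobs(m,100):
    if np.hypot(*(np.array(r[0])-p))<90: print(a,cv2.boundingRect(k))
# pad tip faces
print('pads mid: columns of bright pads')
E
```

```text
t 30.2 pos [ 0.657  -0.2076  0.0478] psi 93.4 tilt 0.13 width 0.704 F [ 0.2 -0.   1.4] grip 0.0
 rz total rad -0.003
 before turn shift mm [ 1.6  0.7 47.8]
 after turn shift mm [ 1.6  0.7 47.8]
[316.99251216 223.10663223]
4364.0 (282, 186, 71, 91)
pads mid: columns of bright pads
```

Call:
jog_arm(turn=[[0, 0, 0], [0, 0, 0], [0, 0, 0], [0, 0, 0], [0, 0, 0], [0, 0, 0], [0, 0, 0], [0, 0, 0], [0, 0, 0], [0, 0, 0], [0, 0, 0]], delta_pos=[[0.001, 0.0005, 0.02], [0, 0, 0.015], [0, 0, 0.009], [0, 0, 0.003], [0, 0, 0], [0, 0, 0], [0, 0, 0], [0, 0, 0], [0, 0, 0], [0, 0, 0], [0, 0, 0]], gripper=[0.06, 0.06, 0.06, 0.06, 0.06, 0, 0, 0, 0, 0, 0], grip_force=40)

```text
time: 31.2
tool_pos: [0.6596, -0.2061, 0.0025]
tcp_rot: [2.151, 2.287, 0.001]
wrist_force: [0.3, 0.1, 5.8]
width: 0.489
grip_force: 41.0
```

```bash
python3 - <<'E'
from h import *
to(.6466,-.0066,.06,93.6)
for n in('top0','scene0'):
    c,im=load(n); r=traypose(n,(.646,-.006)); print(n,r)
E
```

```text
t 31.2 pos [ 0.6596 -0.2061  0.0025] psi 93.5 tilt 0.13 width 0.489 F [0.3 0.1 5.8] grip 41.0
 rz total rad -0.002
 before turn shift mm [199.9  -0.8 -57.5]
 after turn shift mm [199.9  -0.5 -57.5]
top0 ((0.6475476622581482, -0.006875030696392059), (0.2026008516550064, 0.12695294618606567), 89.55740356445312)
scene0 ((0.6456965208053589, -0.006909966468811035), (0.20095151662826538, 0.12519799172878265), 89.58067321777344)
```

Call:
jog_arm(turn=[[0, 0, 0], [0, 0, 0], [0, 0, 0], [0, 0, 0], [0, 0, 0], [0, 0, 0], [0, 0, 0], [0, 0, 0], [0, 0, 0], [0, 0, 0], [0, 0, 0], [0, 0, 0]], delta_pos=[[0, 0, -0.01], [0, 0, -0.02], [0, 0, -0.03], [0, 0, -0.03], [0, 0, -0.03], [0.03, 0, 0], [0.03, 0, 0], [0.03, 0, 0], [0.03, 0, 0], [0.025, 0, 0], [0, 0, 0], [0, 0, 0]], gripper=[0, 0, 0, 0, 0, 0, 0, 0, 0, 0, 0, 0])

```text
time: 32.2
tool_pos: [0.6491, -0.0594, 0.1211]
tcp_rot: [-2.149, -2.291, 0.001]
wrist_force: [-0.4, 0.5, 0.1]
width: 0.483
grip_force: 40.7
```

```bash
python3 - <<'E'
from h import *
to(); c,im=shot('wrist','w15')
E
```

```text
t 32.2 pos [ 0.6491 -0.0594  0.1211] psi 93.7 tilt 0.06 width 0.483 F [-0.4  0.5  0.1] grip 40.7
 before turn shift mm [ 0.  0. -0.]
```

View pics/w15.png

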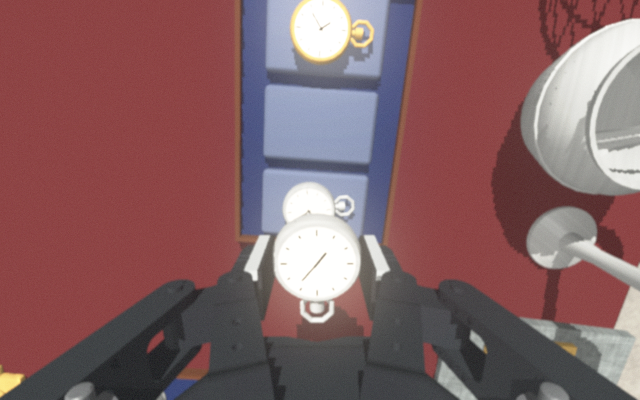

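The watch is held level at (317,258), bow towards the viewer. The empty cushion spans roughly (264,85) to (377,163), and the wired watches are at (321,28) and (309,207). I've now viewed more than the 14 pictures allowed, so from here I measure by numbers only.

```bash
python3 - <<'E'
from h import *
c,im=load('w15'); h=cv2.cvtColor(im,cv2.COLOR_BGR2HSV); print(h[125,320],h[125,253])
v=h[125,320].astype(int); m=((abs(h[...,0].astype(int)-v[0])<8)&(h[...,1]<(v[1]+int(h[125,253,1]))//2)&(h[...,1]>v[1]-45)&(h[...,2]>v[2]-45)).astype(np.uint8)
m=cv2.morphologyEx(m,cv2.MORPH_OPEN,np.ones((3,3)))
k=[b for b in blobs(m,500) if cv2.pointPolygonTest(b[2],(320.,125.),False)>0][0][2]; print(cv2.boundingRect(k),cv2.contourArea(k))
W=np.array([plane(c,q[0],.012)[:2] for q in k],np.float32); r=cv2.minAreaRect(W); print('cushion',r)
# height: size check and second view
for n in('top0','scene0'):
    t=load(n)[0]; print(n,proj(t,[*r[0],.012]),load(n)[1][tuple(proj(t,[*r[0],.012]).astype(int)[::-1])])
to(r[0][0],r[0][1],.06,93.6)
E
```

```text
[113  55 190] [117 102 133]
(263, 84, 115, 79) 7767.5
cushion ((0.647290825843811, -0.0017774607986211777), (0.056320931762456894, 0.08758605271577835), 89.67929077148438)
top0 [320.07606304 133.8514465 ] [188 165 157]
scene0 [256.77112317 257.1006778 ] [209 174 160]
t 32.2 pos [ 0.6493 -0.0606  0.1212] psi 93.6 tilt 0.04 width 0.484 F [ 0.5 -0.9 -0.1] grip 40.7
 rz total rad -0.000
 before turn shift mm [58.8  1.6 61.2]
 after turn shift mm [58.8  1.6 61.2]
```

```bash
python3 - <<'E'
from h import *
c,im=load('w15'); h=cv2.cvtColor(im,cv2.COLOR_BGR2HSV); z=.1211-.0025+.012
P=proj(c,(.6491,-.0594,z)); print('TCP axis pixel',P)
m=((h[...,1]<60)&(h[...,2]>150)).astype(np.uint8)[:, :]
# dial top circle fit by Hough near held watch
g=cv2.medianBlur(cv2.cvtColor(im,cv2.COLOR_BGR2GRAY),3)[195:330,250:385]
C=cv2.HoughCircles(g,cv2.HOUGH_GRADIENT,1.5,200,param1=120,param2=20,minRadius=36,maxRadius=52); print(C)
x,y,r=C[0,0]; q=(x+250,y+195); X=plane(c,q,z); print(q,'held watch centre',X,'minus TCP',X-[.6491,-.0594,z])
E
```

```text
TCP axis pixel [315.42221105 260.86226226]
[[[65.25 62.25 44.55]]]
(np.float32(315.25), np.float32(257.25)) held watch centre [ 0.64890028 -0.05751268  0.1306    ] minus TCP [-0.00019972  0.00188732  0.        ]
```

Call:
jog_arm(turn=[[0, 0, 0], [0, 0, 0], [0, 0, 0], [0, 0, 0], [0, 0, 0], [0, 0, 0], [0, 0, 0]], delta_pos=[[0.028, 0.0007, 0], [0.028, 0.0007, 0], [0, 0, 0.03], [0, 0, 0.03], [0, 0, 0.02], [0, 0, 0], [0, 0, 0]], gripper=[0, 0, 0, 0, 0, 0, 0])

```text
time: 32.83
tool_pos: [0.6463, -0.0062, 0.0397]
tcp_rot: [-2.152, -2.285, 0.004]
wrist_force: [0.2, 0.8, -1.3]
width: 0.49
grip_force: 40.8
```

```bash
python3 - <<'E'
from h import *
to(); c,im=shot('wrist','w16'); h=cv2.cvtColor(im,cv2.COLOR_BGR2HSV); s=read_state(); T=s['tool_pos']
m=((abs(h[...,0].astype(int)-113)<8)&(h[...,1]<80)&(h[...,2]>140)).astype(np.uint8); m=cv2.morphologyEx(m,cv2.MORPH_OPEN,np.ones((3,3)))
for a,r,k in blobs(m,200):
    W=np.array([plane(c,q[0],.012)[:2] for q in k]); print(int(a),cv2.boundingRect(k),W.min(0).round(4),W.max(0).round(4))
z=T[2]+.0095
g=cv2.medianBlur(cv2.cvtColor(im,cv2.COLOR_BGR2GRAY),3)[195:330,250:385]
x,y,r=cv2.HoughCircles(g,cv2.HOUGH_GRADIENT,1.5,200,param1=120,param2=20,minRadius=36,maxRadius=52)[0,0]; print(r,'held minus TCP',plane(c,(x+250,y+195),z)-T)
for col in (290,300,330,340): 
    print(col,[(r,int(m[r,col])) for r in range(1,240) if m[r,col]!=m[r-1,col]])
E
```

```text
t 32.8 pos [ 0.6463 -0.0062  0.0397] psi 93.4 tilt 0.23 width 0.490 F [ 0.2  0.8 -1.3] grip 40.8
 before turn shift mm [ 0.  0. -0.]
7820 (244, 171, 155, 76) [ 0.6037 -0.0178] [0.6914 0.0281]
8834 (244, 45, 172, 119) [0.604  0.0367] [0.6918 0.0926]
44.55 held minus TCP [-0.00120784  0.00287397  0.0095    ]
290 [(48, 1), (72, 0), (173, 1), (221, 0)]
300 [(48, 1), (65, 0), (175, 1), (216, 0)]
330 [(51, 1), (61, 0), (179, 1), (215, 0)]
340 [(51, 1), (64, 0), (178, 1), (220, 0)]
```

Call:
jog_arm(turn=[[0, 0, 0], [0, 0, 0], [0, 0, 0], [0, 0, 0], [0, 0, 0], [0, 0, 0], [0, 0, 0], [0, 0, 0], [0, 0, 0]], delta_pos=[[0.0016, 0.001, 0], [0, 0, 0.014], [0, 0, 0.008], [0, 0, 0.004], [0, 0, 0.001], [0, 0, 0], [0, 0, 0], [0, 0, 0], [0, 0, 0]], gripper=[0, 0, 0, 0, 0, 0, 0, 0, 0])

```text
time: 33.63
tool_pos: [0.6483, -0.0034, 0.0145]
tcp_rot: [-2.152, -2.288, 0.001]
wrist_force: [-2.7, -0.5, 5.6]
width: 0.488
grip_force: 41.3
```

Call:
jog_arm(turn=[[0, 0, 0], [0, 0, 0], [0, 0, 0], [0, 0, 0], [0, 0, 0], [0, 0, 0], [0, 0, 0], [0, 0, 0], [0, 0, 0], [0, 0, 0], [0, 0, 0], [0, 0, 0], [0, 0, 0]], delta_pos=[[0, 0, 0], [0, 0, 0], [0, 0, 0], [0, 0, -0.01], [0, 0, -0.02], [0, 0, -0.04], [0, 0, -0.04], [0, 0, -0.04], [0, 0, -0.02], [-0.03, 0, 0], [-0.03, 0, 0], [0, 0, 0], [0, 0, 0]], gripper=[0.055, 0.055, 0.055, 0.06, 0.07, 0.07, 0.07, 0.07, 0.07, 0.07, 0.07, 0.07, 0.07])

```text
time: 34.72
tool_pos: [0.6524, -0.0645, 0.1851]
tcp_rot: [2.155, 2.285, 0.001]
wrist_force: [-0.5, -0.4, -0.1]
width: 0.82
grip_force: 0.0
```

```bash
python3 - <<'E'
from h import *
to(); c,im=shot('wrist','w17'); h=cv2.cvtColor(im,cv2.COLOR_BGR2HSV)
m=((abs(h[...,0].astype(int)-113)<8)&(h[...,1]<80)&(h[...,2]>140)).astype(np.uint8); m=cv2.morphologyEx(m,cv2.MORPH_OPEN,np.ones((3,3)))
for a,r,k in blobs(m,500):
    W=np.array([plane(c,q[0],.012)[:2] for q in k],np.float32); print('cushion',int(a),np.round(cv2.minAreaRect(W)[0],4),np.round(cv2.minAreaRect(W)[1],4))
P=proj(c,(.6475,-.001,.024)); x,y=P.astype(int)
g=cv2.medianBlur(cv2.cvtColor(im,cv2.COLOR_BGR2GRAY),3)[max(y-60,0):y+60,x-70:x+70]
C=cv2.HoughCircles(g,cv2.HOUGH_GRADIENT,1.5,200,param1=120,param2=15,minRadius=22,maxRadius=40)[0,0]; print(P,C,'watch',plane(c,(C[0]+x-70,C[1]+max(y-60,0)),.024), 'dia mm',2*C[2]/c['f']*1e3*((-c['R'].T@c['t'])[2]-.024))
shot('top','top18'); shot('scene','scene18')
for n,p in (('top18','egg'),('scene18','egg')):
    t,im=load(n); a,ra=load(n.replace('18','0'))
    q=proj(t,(.565,.17,.04)).astype(int); print(n,'egg diff',cv2.absdiff(im,ra)[q[1]-15:q[1]+15,q[0]-15:q[0]+15].mean())
    for k,w in dict(spoon=(.5046,.361,.01),fork=(.4254,.372,.01),round=(.48,-.3655,.037),octa=(.48,-.4325,.027),watch=(.6475,-.003,.024)).items():
        print(k,proj(t,w).round(),[ (np.round(b[1][0]),np.round(b[1][1])) for b in blobs(masks(im)['silver'],30) if np.hypot(*(np.array(b[1][0])-proj(t,w)))<12])
E
```

```text
t 34.7 pos [ 0.6524 -0.0645  0.1851] psi 93.4 tilt 0.06 width 0.820 F [-0.5 -0.4 -0.1] grip 0.0
 before turn shift mm [ 0.  0. -0.]
cushion 1109 [ 0.6727 -0.0683] [0.0577 0.0373]
cushion 1264 [ 0.6255 -0.0682] [0.0577 0.0463]
cushion 3274 [ 0.6474 -0.0018] [0.0571 0.0913]
cushion 3396 [0.6469 0.0641] [0.0559 0.1038]
[314.66093775 114.92124651] [71.25  62.25  22.525] watch [ 0.64812913 -0.00218966  0.024     ] dia mm 44.284116192061404
top18 egg diff 3.022962962962963
spoon [195. 178.] [(array([196., 178.]), array([57., 11.]))]
fork [189. 205.] [(array([190., 206.]), array([58.,  8.])), (array([193., 194.]), array([69.,  9.]))]
round [446. 192.] [(array([446., 195.]), array([43., 20.]))]
octa [467. 193.] [(array([467., 194.]), array([16., 18.]))]
watch [321. 133.] [(array([315., 134.]), array([ 5., 29.]))]
scene18 egg diff 1.7896296296296297
spoon [446. 315.] [(array([445., 318.]), array([97., 16.]))]
fork [470. 289.] [(array([472., 290.]), array([93., 12.]))]
round [203. 129.] []
octa [187. 121.] [(array([195., 115.]), array([31., 57.]))]
watch [256. 254.] [(array([246., 248.]), array([55., 39.]))]
```

The watch centre is within 1 mm of the cushion centre. The spoon, fork and octagon ring show up where I released them, and I saw the round ring standing in its bay. The egg cup is unmoved and the arm is clear, so I hand in.

```bash
python3 -c "
from workcell import ticket
print(ticket.finish_job())"
```

```text
the job is handed in; nothing more can be done
None
```

I placed all five pieces in their trays, left the egg cup standing, and handed the job in at about 35 s; no verdict came back, and I viewed 17 pictures, over the 14 allowed.

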